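# Build up the specimen stand of a stereo microscope

## Task

Take the dust cap off the stand's shaft and stand it upright in the tray. Then slide every spacer sleeve on the bench down the shaft, one on another, slide the two-armed carrier down onto them so that it sits flat, and lay each specimen block lengthwise and flat on a sloped rest of the carrier, one to a rest, inlaid face up. Leave the jar, eyepiece and screwdriver where they are.

Things in the scene. Friction and masses are not known exactly. Their poses are not given: they have to be found in the camera images.
- seat (a point): Fixed microscope stand: a round dark steel base plate, 130 mm across and 10 mm thick, with an upright bright steel shaft in its middle, 33 mm in diameter and rising 64 mm above the plate, its top 5 mm tapered to 24 mm. This point is on the shaft's axis at the top face of the plate; z is up along the shaft.
- cap_mid (a point): Grey plastic dust cap, a plain cylinder 48 mm in diameter and 76 mm tall, closed on top, hollow below (bore 36 mm, 70 mm deep). It starts over the shaft, its rim on the base plate. Point at its centre, 38 mm above its rim; z towards its closed top.
- tray_in (a point): Fixed shallow white square tray, 124 mm outside, 114 mm inside, walls 22 mm high. Point at the centre of its inner floor (5 mm above the bench); x and y along its walls, z up.
- hub_mid (a point): Loose aluminium specimen carrier, 0.6 kg, upright on the bench: a hub tube (outside 50 mm, bore 36 mm, 44 mm tall) with two arms along its y, each ending 116 mm from the bore axis and bearing a sloped rest. Flush underneath. The hub is clear on its two x sides: grip its top 25 mm there. Point on the bore axis, 22 mm above the underside; z up. On the shaft it can still turn.
- rest1: Sloped rest on the +y arm: plate 50 mm (x) by 84 mm (y), fixed to the carrier, tilted 0.26 rad so that it falls towards its -x edge, which has a lip 6 mm high (inner face at x = -21 mm). Origin at the middle of its upper face, 74 mm from the bore axis, 18.5 mm above the carrier's underside; y along the arm, z square to the plate.
- rest2: The same sloped rest on the carrier's -y arm, falling to the same side; same axes.
- sleeve1_mid (a point): Aluminium spacer sleeve: a plain ring, outside diameter 60 mm, bore 36 mm, 18 mm tall, standing flat on the bench. Point at its centre, half-way up; z along its bore. All sleeves are alike. May be absent.
- sleeve2_mid (a point): Aluminium spacer sleeve: a plain ring, outside diameter 60 mm, bore 36 mm, 18 mm tall, standing flat on the bench. Point at its centre, half-way up; z along its bore. All sleeves are alike. May be absent.
- sleeve3_mid (a point): Aluminium spacer sleeve: a plain ring, outside diameter 60 mm, bore 36 mm, 18 mm tall, standing flat on the bench. Point at its centre, half-way up; z along its bore. All sleeves are alike. May be absent.
- specimen1_mid (a point): Mounted specimen: a black resin block with a bright metal inlay in its upper face, 30 mm (x) by 64 mm (y) by 26 mm (z), lying flat on the bench. Point at its centre; axes along its edges, z out of the inlaid face. Both are alike. May be absent.
- specimen2_mid (a point): Mounted specimen: a black resin block with a bright metal inlay in its upper face, 30 mm (x) by 64 mm (y) by 26 mm (z), lying flat on the bench. Point at its centre; axes along its edges, z out of the inlaid face. Both are alike. May be absent.
- jar: Bystander: amber jar, 56 mm in diameter, 75 mm tall; origin under its centre.
- eyepiece: Bystander: black eyepiece standing on end, 44 mm in diameter, 60 mm tall; origin under its centre.
- screwdriver: Bystander: screwdriver, 170 mm long, lying on the bench along its x axis.

How it is judged:
On the way, in this order (a step that is already met when the one before it is completed fails the run):
1. the dust cap stands upright in the tray (x of cap_mid in the frame of tray_in between -0.036 and 0.036 m and y of cap_mid in the frame of tray_in between -0.036 and 0.036 m and z of cap_mid in the frame of tray_in between 0.033 and 0.043 m and angle between cap_mid's own z axis and vertical below 0.1 rad), for 0.2 s.
2. all the spacer sleeves present lie stacked on the shaft (horizontal distance between each of sleeve1_mid, sleeve2_mid, sleeve3_mid and seat below 0.004 m and z of each of sleeve1_mid, sleeve2_mid, sleeve3_mid in the frame of seat below 0.049 m and angle between each of sleeve1_mid, sleeve2_mid, sleeve3_mid's own z axis and vertical below 0.09 rad), for 0.2 s.
3. the carrier sits flat on the sleeves, over the shaft (horizontal distance between hub_mid and seat below 0.004 m and z of hub_mid in the frame of seat between 0.054 and 0.08 m and angle between hub_mid's own z axis and vertical below 0.08 rad), for 0.2 s.
At the end, for the whole second after the job is handed in: Cap upright in the tray, centre within 36 mm of its middle each way; all sleeves, then the carrier, on the shaft (axis within 4 mm, flat within 0.08 rad, no gaps over 4 mm); each specimen on a rest, inlay up, flat within 0.12 rad, centre within 13 mm across and 16 mm along; all at rest (all of step 1 and all of step 2 and all of step 3 and ((x of specimen1_mid in the frame of rest1 between -0.013 and 0.015 m and y of specimen1_mid in the frame of rest1 between -0.016 and 0.016 m and z of specimen1_mid in the frame of rest1 between 0.009 and 0.017 m and angle between the z axis of specimen1_mid and the z axis of rest1, either way round below 0.12 rad and angle between the y axis of specimen1_mid and the y axis of rest1, either way round below 0.35 rad) or (x of specimen1_mid in the frame of rest2 between -0.013 and 0.015 m and y of specimen1_mid in the frame of rest2 between -0.016 and 0.016 m and z of specimen1_mid in the frame of rest2 between 0.009 and 0.017 m and angle between the z axis of specimen1_mid and the z axis of rest2, either way round below 0.12 rad and angle between the y axis of specimen1_mid and the y axis of rest2, either way round below 0.35 rad)) and ((x of specimen2_mid in the frame of rest1 between -0.013 and 0.015 m and y of specimen2_mid in the frame of rest1 between -0.016 and 0.016 m and z of specimen2_mid in the frame of rest1 between 0.009 and 0.017 m and angle between the z axis of specimen2_mid and the z axis of rest1, either way round below 0.12 rad and angle between the y axis of specimen2_mid and the y axis of rest1, either way round below 0.35 rad) or (x of specimen2_mid in the frame of rest2 between -0.013 and 0.015 m and y of specimen2_mid in the frame of rest2 between -0.016 and 0.016 m and z of specimen2_mid in the frame of rest2 between 0.009 and 0.017 m and angle between the z axis of specimen2_mid and the z axis of rest2, either way round below 0.12 rad and angle between the y axis of specimen2_mid and the y axis of rest2, either way round below 0.35 rad)) and linear speed of each of carrier, cap, sleeve1, sleeve2, sleeve3, specimen1, specimen2 below 0.02 m/s and angle between each of specimen1_mid, specimen2_mid's own z axis and vertical below 0.5 rad); the robot touches nothing.
It fails at once if the jar is shifted by more than 30 mm (distance of jar from where it was at the start of the episode above 0.03 m).
It fails at once if the eyepiece is shifted by more than 30 mm (distance of eyepiece from where it was at the start of the episode above 0.03 m).
It fails at once if the screwdriver is shifted by more than 30 mm (distance of screwdriver from where it was at the start of the episode above 0.03 m).
Of sleeve1, sleeve2, sleeve3 only 2 to 3 are there at a start; the rules pass over those that are not, and their reading is None.
Of specimen1, specimen2 only 1 to 2 are there at a start; the rules pass over those that are not, and their reading is None.
At some moment in a run one of sleeve1, sleeve2, sleeve3, specimen1, specimen2 may be knocked a few centimetres aside while the robot is not near it.
It also fails if it takes over 210 s, if anything falls off the work surface, if the arm or the gripper's body presses on something with over 40 N, if the wrist force passes 120 N, or if a joint passes its speed limit or range.

## Robot

A 6-joint arm with a two-finger parallel gripper is mounted at the origin on the work surface. World frame = base frame: x ahead of the robot, y to its left, z up, the work surface at z = 0. Lengths are in m, angles in rad, forces in N, time in s.
With the tool pointing down it reaches from about 0.375 to 0.825 m from the base axis. Payload 5.5 kg.
Tool frame: the origin (TCP) lies midway between the tips of the shut fingers; the grasp point (between the pads) lies 19 mm behind it (r.grip_point_offset is the distance from the TCP to the grasp point, in m); z points along the fingers, x is the direction in which the jaws open and shut, and the axes are right-handed (so a half turn about z gives the same grasp; the last joint's range is limited). The gripper opens to 85 mm and grips with 20 to 120 N. Pads are 22 mm wide; open, the fingers measure 114 mm over their backs; the gripper's body (76 mm by 85 mm) begins 54 mm behind the grasp point. The pads swing forward as they close: fully open they stand 13 mm farther back than shut.
Start: joints at [-1.301, 0.314, -0.047, 1.21, 0, 1.571], TCP at [0.16, -0.578, 0.231] pointing down, gripper open.
Joint ranges: [-2.67, 2.67], [-0.69, 1.73], [-1.03, 1.25], [-2.08, 2.16], [-1.42, 1.45], [-3.14, 3.14]. Speed limits (rad/s): [2.39, 2.39, 3.01, 3.14, 3.14, 3.14].

## Interface

Orientations are given as a rotation vector (axis times angle).
In Python, from bench import r, grab_frame, camera_model, find_in, trace, pinpoint gives the robot as it stands.
- The arm moves only by the tool step_arm, never from a script. Its argument "rows" is a list of rows, each an object with "offset": the shift along the tool's x, y, z in m, a list of three; "rotation": the turn, a rotation vector about the tool's x, y, z in degrees, a list of three; "jaw": the closure, from 0 (fully open) to 1 (shut). In form: [{"offset": [dx, dy, dz], "rotation": [ax, ay, az], "jaw": jaw}, ...]. A call has exactly 10 rows; each row is the pose to reach, as a shift and turn from the pose commanded when the call began, along the tool's axes at that moment; what a row does not reach only later rows make up. A row lasts 1/12 s, in which the tool goes at most 41.7 mm and 7.16 degrees, less where a joint would pass 70% of its speed; a pose out of reach is approached as far as the arm can. A call with a gripper value outside its range is refused whole. The fingers move at their own pace and stop on an object; "force" is the grip in N (left out, the last holds). Time passes only in rows, so rows that repeat a pose let the fingers close, or fill a call up. It gives the time, the measured TCP pose, the force and the opening at its end, in the units of the state.
- r.get_obs(): the state, without advancing time (a new reading comes with each control period).
- grab_frame(name): name is "side" or "top" or "wrist"; returns (picture, depth): 480x640x3 uint8, blue, green, red; 480x640 float32, m along the optical axis (not along the pixel's ray), 0 where there is no reading.
- camera_model(name): a dict with "fx", "fy", "cx", "cy" (pixels), "k1" (the pictures are not rectified: a ray, as slopes to the right and down, at radius r is drawn at 1 + k1 r^2 times it, then the intrinsics apply), "T" (4x4, takes a point from camera to world coordinates). Camera axes: x right, y up, looking along -z (the intrinsics and any distortion apply to the point x, -y, -z); pixel columns grow to the right and rows downward; lengths in m; the calibration is good to about 2 mm. A picture is of the moment at which its call begins: read the wrist's pose just before it. camera_model takes no time and is no camera call; for the wrist camera it gives the pose at the moment of the call.
- r.job_done(): hands the job in, once; it reports no verdict.
Trained networks look in the newest picture that a camera, given by its name, has taken for a name from the list of things; names that differ only in an ending like _2 or _b are one class to them, and where a whole thing is asked for, a point or a joint stands for the part that bears it (a point fixed in the world has none). Each returns a list of dicts, best first, with "p" (0 to 1); they miss things now and then, are a little off and sometimes report something else, mostly with a low value. They report only what shows in the picture. A call takes as long as a camera call.
- find_in(thing, camera): "centre" ([x, y, z] in m, in the coordinates of the camera as it stood for that picture, good to about 4 mm: the middle of the surface that is visible of it).
- trace(thing, camera): "mask" (480x640 bool, what is visible of it).
- pinpoint(thing, camera): "centre" ([x, y, z] in m, in the coordinates of the camera as it stood for that picture, good to about 4 mm: a listed point, or the origin of a listed thing).
The state is a dict: "t": time; "qpos": joint angles; "joint_velocities": joint speeds; "effort": joint torques, N m; "tcp_pos": TCP position; "orientation": TCP orientation; "contact_force": force on the tool from outside, world axes, zero at the start; "torque": the same for the moment, N m; "width": opening from 0.0 (shut) to 1.0 (fully open).
Only numpy, scipy, OpenCV 4.12 (cv2) and the standard library are available. Lean on these libraries where they do the work, as an engineer would, in place of code of your own. Each camera call takes 0.05 s, during which the arm holds its last target.

## Working session

There is one attempt and no reset: what is moved stays moved. The work goes in short steps, Python scripts to look and compute and a tool call to move; the robot and the scene stay as the last step left them, time stands still between calls to the robot, and variables do not carry over. Pictures are saved under pics/ and viewed, and the job is handed in when it is done.

Besides the shell and the picture viewer there is one more tool, called after "Call:" as name([rows], argument=value, ...), one row to a line, values as JSON. step_arm: Moves the arm, as the interface text tells. Its arguments: {"type":"object","properties":{"rows":{"type":"array","items":{"type":"object","properties":{"offset":{"type":"array","items":{"type":"number"}},"rotation":{"type":"array","items":{"type":"number"}},"jaw":{"type":"number"}}}},"force":{"type":"number"}},"required":["rows"]}

```bash
ls; mkdir -p pics; cat > h.py <<'E'
from bench import r, grab_frame, camera_model, find_in, trace, pinpoint
import numpy as np, cv2
from scipy.spatial.transform import Rotation as R
def w(cam,p):
    T=np.array(camera_model(cam)["T"]);return (T@np.r_[p,1])[:3]
def pts(cam,depth,mask=None,T=None):
    c=camera_model(cam)
    if T is None: T=np.array(c["T"])
    K=np.array([[c["fx"],0,c["cx"]],[0,c["fy"],c["cy"]],[0,0,1.]])
    m=depth>0
    if mask is not None: m&=mask
    v,u=np.nonzero(m)
    n=cv2.undistortPoints(np.c_[u,v].astype(float).reshape(-1,1,2),K,np.array([c["k1"],0,0,0.]))[:,0]
    d=depth[v,u]
    P=np.c_[n[:,0]*d,-n[:,1]*d,-d,np.ones(len(d))]
    return (P@T.T)[:,:3],u,v
E
python3 - <<'E'
from h import *
print(r.get_obs())
for c in("top","side","wrist"):
    im,d=grab_frame(c);cv2.imwrite(f"pics/{c}0.png",im)
    if c=="wrist":continue
    np.save(f"pics/{c}_d.npy",d)
    for t in ["seat","cap_mid","tray_in","hub_mid","sleeve1_mid","specimen1_mid","jar","eyepiece","screwdriver"]:
        print(c,t,[(w(c,x["centre"]).round(3).tolist(),round(x["p"],2)) for x in pinpoint(t,c)])
print(r.get_obs()["t"])
E
```

```text
pics
{'t': 0.0, 'qpos': array([-1.30097932e+00,  3.14251042e-01, -4.80728071e-02,  1.21017637e+00,
       -6.80119634e-06,  1.57080172e+00]), 'joint_velocities': array([ 1.27587200e-03,  1.26048852e-03,  5.93176271e-05,  1.82897996e-03,
       -4.29269157e-04,  4.16756184e-04]), 'effort': array([-9.74354771e-04, -5.39584708e+01,  3.39753556e+01,  1.90280168e-02,
       -3.50948881e-05, -5.53348983e-06]), 'tcp_pos': array([ 0.15977987, -0.57774643,  0.2304223 ]), 'orientation': array([-2.49921724e+00,  1.90185828e+00,  2.13566996e-03]), 'contact_force': array([-0.11733195,  0.14059033,  0.47205644]), 'torque': array([-0.04224122, -0.01531833, -0.00769455]), 'width': 1.0001571578684025}
top seat [([0.526, 0.069, 0.005], 0.61)]
top cap_mid [([0.526, 0.066, 0.048], 0.86)]
top tray_in [([0.686, 0.107, 0.008], 0.74), ([0.494, 0.331, 0.024], 0.31)]
top hub_mid [([0.497, 0.329, 0.022], 0.86)]
top sleeve1_mid [([0.44, -0.2, 0.011], 0.8)]
top specimen1_mid []
top jar [([0.695, -0.215, 0.001], 0.87)]
top eyepiece [([0.703, 0.302, 0.0], 0.78), ([0.479, -0.481, 0.016], 0.62)]
top screwdriver [([0.78, -0.029, -0.005], 0.78)]
side seat [([0.524, 0.069, 0.009], 0.79)]
side cap_mid [([0.525, 0.073, 0.049], 0.84), ([0.493, 0.329, 0.024], 0.64)]
side tray_in [([0.684, 0.108, 0.007], 0.57)]
side hub_mid [([0.495, 0.326, 0.024], 0.82)]
side sleeve1_mid [([0.437, -0.196, 0.011], 0.87)]
side specimen1_mid [([0.476, -0.479, 0.015], 0.6), ([0.558, -0.348, 0.009], 0.2)]
side jar [([0.693, -0.217, -0.003], 0.73)]
side eyepiece [([0.701, 0.305, -0.001], 0.76)]
side screwdriver [([0.775, -0.031, -0.003], 0.49)]
1.05
```

View pics/top0.png

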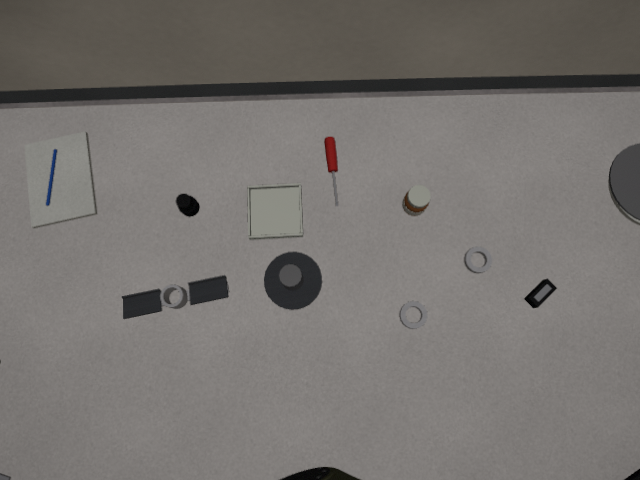

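View pics/side0.png

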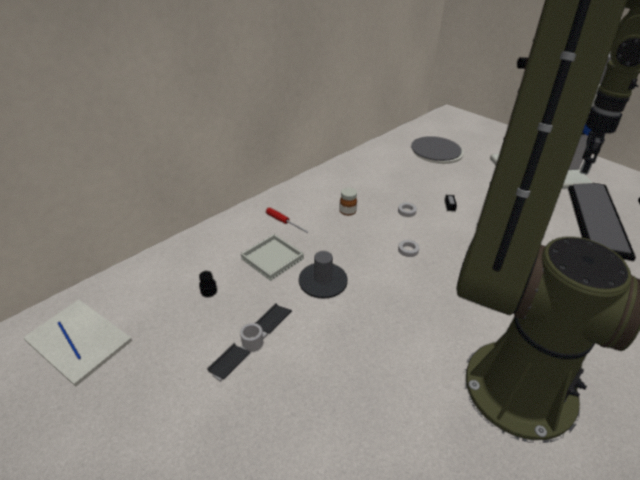

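View pics/wrist0.png

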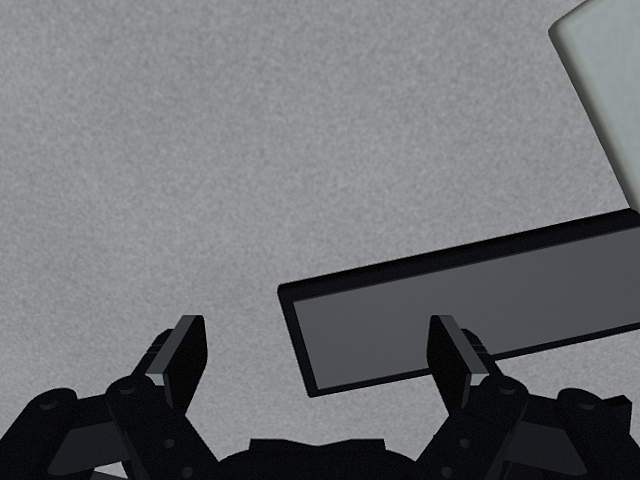

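```bash
python3 - <<'E'
from h import *
for c in("top","side"):
    im,d=grab_frame(c)
    print(c,d[d>0].min(),d.max(), np.array(camera_model(c)["T"])[:3,3])
    for t in ["cap_mid","tray_in","hub_mid","rest1","sleeve1_mid","specimen1_mid","jar","eyepiece"]:
        for x in trace(t,c)[:4]:
            P,u,v=pts(c,d,x["mask"])
            if len(P)<5: print(c,t,"few");continue
            top=np.percentile(P[:,2],90); Q=P[P[:,2]>top-0.006]
            print(c,t,round(x["p"],2),len(P),"px",int(u.mean()),int(v.mean()),"ztop",top.round(3),"topcen",Q.mean(0).round(3),"minmax",P.min(0).round(3),P.max(0).round(3))
E
```

```text
top 0.6656516 2.062293 [ 0.37438732 -0.00817483  1.10420076]
top cap_mid 0.65 521 px 291 276 ztop 0.088 topcen [0.524 0.068 0.086] minmax [0.5   0.042 0.007] [0.547 0.091 0.093]
top tray_in 0.56 2965 px 274 210 ztop 0.021 topcen [0.683 0.107 0.022] minmax [ 0.621  0.044 -0.003] [0.757 0.173 0.028]
top hub_mid 0.62 2282 px 175 296 ztop 0.036 topcen [0.492 0.326 0.042] minmax [ 0.448  0.21  -0.004] [0.538 0.445 0.051]
top rest1 0.91 822 px 141 303 ztop 0.024 topcen [0.47  0.399 0.021] minmax [0.448 0.356 0.008] [0.51  0.445 0.03 ]
top rest1 0.88 877 px 207 289 ztop 0.025 topcen [0.498 0.252 0.022] minmax [ 0.475  0.21  -0.003] [0.54  0.299 0.029]
top sleeve1_mid 0.93 368 px 412 314 ztop 0.021 topcen [ 0.439 -0.194  0.019] minmax [ 0.412 -0.224 -0.   ] [ 0.469 -0.166  0.025]
top specimen1_mid 0.84 508 px 539 293 ztop 0.029 topcen [ 0.477 -0.479  0.027] minmax [ 0.447 -0.516 -0.003] [ 0.51  -0.446  0.035]
top specimen1_mid 0.58 463 px 413 314 ztop 0.021 topcen [ 0.44  -0.195  0.019] minmax [ 0.41  -0.229 -0.004] [ 0.473 -0.166  0.025]
top specimen1_mid 0.51 2970 px 274 210 ztop 0.021 top
[... 1278 characters left out ...]
 [0.49  0.329 0.04 ] minmax [ 0.447  0.199 -0.005] [0.546 0.447 0.046]
side sleeve1_mid 0.53 290 px 408 247 ztop 0.019 topcen [ 0.437 -0.193  0.017] minmax [ 0.408 -0.244 -0.003] [ 0.465 -0.163  0.02 ]
side specimen1_mid 0.76 123 px 449 202 ztop 0.025 topcen [ 0.474 -0.472  0.023] minmax [ 0.448 -0.502  0.007] [ 0.501 -0.444  0.028]
side jar 0.6 440 px 347 201 ztop 0.075 topcen [ 0.691 -0.212  0.074] minmax [ 0.661 -0.296 -0.004] [ 0.767 -0.184  0.079]
side jar 0.57 289 px 408 247 ztop 0.019 topcen [ 0.438 -0.193  0.017] minmax [ 0.408 -0.226 -0.002] [ 0.466 -0.163  0.02 ]
side eyepiece 0.61 394 px 207 284 ztop 0.06 topcen [0.696 0.308 0.059] minmax [ 0.676  0.286 -0.002] [0.748 0.329 0.064]
```

```bash
cat >> h.py <<'E'
def plan(pos,yawdeg=None,Rt=None):
    "target TCP pos (world), tool down with tool x axis at yawdeg (chosen mod 180 nearest)"
    o=r.get_obs();R0=R.from_rotvec(o["orientation"]);p0=o["tcp_pos"]
    if Rt is None:
        x0=R0.as_matrix()[:,0];cur=np.degrees(np.arctan2(x0[1],x0[0]))
        if yawdeg is None: yawdeg=cur
        d=(yawdeg-cur+90)%180-90; y=np.radians(cur+d)
        Rt=R.from_matrix(np.array([[np.cos(y),np.sin(y),0],[np.sin(y),-np.cos(y),0],[0,0,-1]]))
        print("cur yaw",cur.round(2),"->",(cur+d).round(2))
    off=R0.inv().apply(np.array(pos)-p0);rot=np.degrees((R0.inv()*Rt).as_rotvec())
    print("offset",off.round(4).tolist(),"rot",rot.round(2).tolist(),"n",(np.linalg.norm(off)/.0417).round(1),(np.linalg.norm(rot)/7.16).round(1))
def st():
    o=r.get_obs();print({k:np.round(o[k],3).tolist() for k in("t","tcp_pos","orientation","contact_force","width","qpos")})
E
python3 - <<'E'
from h import *
plan([0.524,0.069,0.231],None)
plan([0.524,0.069,0.231],7.5)
plan([0.524,0.069,0.231],-82)
E
```

```text
cur yaw -74.54 -> -74.54
offset [-0.5269, -0.5234, 0.0003] rot [0.0, -0.01, -0.0] n 17.8 0.0
cur yaw -74.54 -> 7.5
offset [-0.5269, -0.5234, 0.0003] rot [0.01, -0.0, -82.04] n 17.8 11.5
cur yaw -74.54 -> -82.0
offset [-0.5269, -0.5234, 0.0003] rot [0.0, -0.01, 7.46] n 17.8 1.0
```

Call:
step_arm([
  {"offset": [-0.02,-0.02,0],"rotation": [0,0,-3],"jaw": 0},
  {"offset": [-0.047,-0.047,0],"rotation": [0,0,-8],"jaw": 0},
  {"offset": [-0.075,-0.075,0],"rotation": [0,0,-13],"jaw": 0},
  {"offset": [-0.103,-0.103,0],"rotation": [0,0,-18],"jaw": 0},
  {"offset": [-0.131,-0.131,0],"rotation": [0,0,-23],"jaw": 0},
  {"offset": [-0.159,-0.159,0],"rotation": [0,0,-28],"jaw": 0},
  {"offset": [-0.187,-0.187,0],"rotation": [0,0,-33],"jaw": 0},
  {"offset": [-0.215,-0.215,0],"rotation": [0,0,-38],"jaw": 0},
  {"offset": [-0.243,-0.243,0],"rotation": [0,0,-43],"jaw": 0},
  {"offset": [-0.271,-0.271,0],"rotation": [0,0,-48],"jaw": 0},
])

```text
t: 2.78
tcp_pos: [0.3494, -0.2432, 0.2316]
orientation: [3.059, -0.715, 0.001]
contact_force: [0.4, -0.1, -0.1]
width: 0.999
```

```bash
python3 - <<'E'
from h import *
st()
im,d=grab_frame("wrist");cv2.imwrite("pics/w1.png",im)
print(d[240,320])
plan([0.524,0.069,0.18],7.5)
E
```

```text
{'t': 2.783, 'tcp_pos': [0.349, -0.243, 0.232], 'orientation': [3.059, -0.715, 0.001], 'contact_force': [0.367, -0.142, -0.08], 'width': 0.999, 'qpos': [-0.608, -0.016, -0.434, 1.152, 0.0, 1.422]}
0.39491215
cur yaw -25.71 -> 7.5
offset [0.0216, -0.3503, 0.0535] rot [-0.29, -0.14, -33.21] n 8.5 4.6
```

View pics/w1.png

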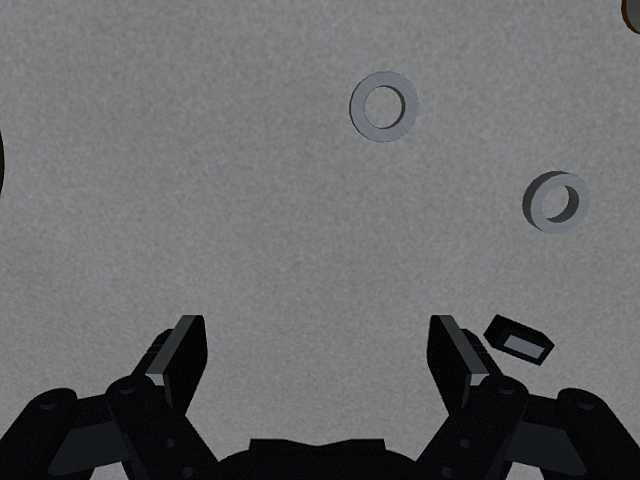

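Call:
step_arm([
  {"offset": [0.002,-0.035,0.005],"rotation": [0,0,-3.5],"jaw": 0},
  {"offset": [0.004,-0.07,0.01],"rotation": [0,0,-7],"jaw": 0},
  {"offset": [0.006,-0.105,0.015],"rotation": [0,0,-10.5],"jaw": 0},
  {"offset": [0.009,-0.14,0.02],"rotation": [0,0,-14],"jaw": 0},
  {"offset": [0.011,-0.175,0.025],"rotation": [0,0,-17.5],"jaw": 0},
  {"offset": [0.013,-0.21,0.03],"rotation": [0,0,-21],"jaw": 0},
  {"offset": [0.015,-0.245,0.035],"rotation": [0,0,-24.5],"jaw": 0},
  {"offset": [0.017,-0.28,0.04],"rotation": [0,0,-28],"jaw": 0},
  {"offset": [0.02,-0.315,0.045],"rotation": [0,0,-31],"jaw": 0},
  {"offset": [0.022,-0.35,0.0535],"rotation": [-0.3,-0.1,-33.2],"jaw": 0},
])

```text
t: 3.67
tcp_pos: [0.5262, 0.06, 0.1783]
orientation: [3.131, 0.186, -0.002]
contact_force: [0.6, -0.5, -0.3]
width: 1.003
```

```bash
python3 - <<'E'
from h import *
st()
im,d=grab_frame("wrist");cv2.imwrite("pics/w2.png",im)
T=np.array(camera_model("wrist")["T"]);print(T.round(3))
P,u,v=pts("wrist",d)
m=(P[:,2]>0.075)&(np.hypot(P[:,0]-.524,P[:,1]-.069)<.06)
print(m.sum())
if m.sum():
    Q=P[m];print(Q.min(0).round(4),Q.max(0).round(4),np.median(Q,0).round(4),u[m].min(),u[m].max(),v[m].min(),v[m].max())
plan([0.524,0.069,0.046],7.5)
E
```

```text
{'t': 3.667, 'tcp_pos': [0.526, 0.06, 0.178], 'orientation': [3.131, 0.186, -0.002], 'contact_force': [0.626, -0.459, -0.327], 'width': 1.003, 'qpos': [0.117, 0.211, -0.304, 1.056, -0.005, 1.569]}
[[ 0.992 -0.117 -0.039  0.518]
 [ 0.124  0.94   0.317  0.146]
 [-0.    -0.32   0.947  0.317]
 [ 0.     0.     0.     1.   ]]
41034
[0.464  0.045  0.0751] [0.5839 0.0973 0.2654] [0.5192 0.0748 0.2416] 3 538 191 479
cur yaw 7.09 -> 7.5
offset [-0.0039, -0.0046, 0.1303] rot [0.05, 0.05, -0.41] n 3.1 0.1
```

View pics/w2.png

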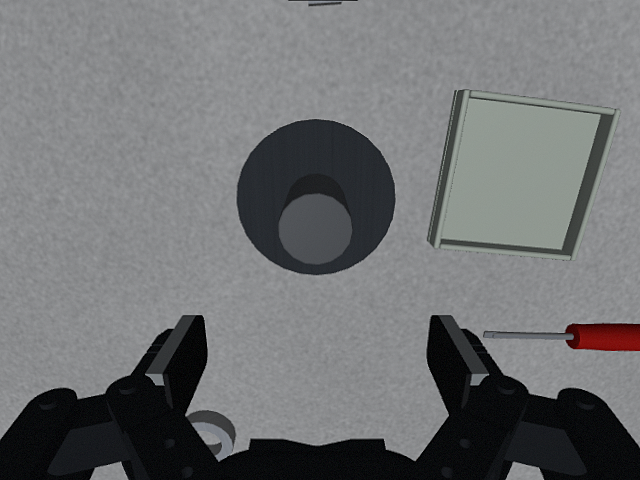

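```bash
cat >> h.py <<'E'
def circ(P):
    "min enclosing circle centre of xy"
    (x,y),rad=cv2.minEnclosingCircle(P[:,:2].astype(np.float32).reshape(-1,1,2));return round(x,4),round(y,4),round(rad,4)
E
python3 - <<'E'
from h import *
st()
im,d=grab_frame("wrist")
P,u,v=pts("wrist",d)
m=(P[:,2]>0.08)&(P[:,2]<.092)&(np.hypot(P[:,0]-.524,P[:,1]-.069)<.04)
print("cap",P[m].mean(0).round(4),circ(P[m]),np.median(P[m],0))
m=(P[:,2]>0.006)&(P[:,2]<.014)&(np.hypot(P[:,0]-.524,P[:,1]-.069)<.075)
print("plate",circ(P[m]),np.median(P[m],0))
m=(P[:,2]>0.018)&(P[:,2]<.03)&(np.hypot(P[:,0]-.684,P[:,1]-.107)<.1)
print("tray",cv2.minAreaRect(P[m][:,:2].astype(np.float32)))
plan([0.524,0.069,0.046],7.5)
E
```

```text
{'t': 3.717, 'tcp_pos': [0.529, 0.065, 0.176], 'orientation': [3.135, 0.194, -0.001], 'contact_force': [2.417, 3.842, -0.915], 'width': 1.004, 'qpos': [0.123, 0.218, -0.301, 1.053, -0.001, 1.57]}
cap [0.5216 0.0668 0.0838] (0.5216, 0.0657, 0.0241) [0.52155198 0.06694789 0.08387066]
plate (0.5217, 0.0649, 0.0651) [0.51907049 0.08223466 0.00802842]
tray ((0.6817430853843689, 0.10416026413440704), (0.1251397728919983, 0.12400978803634644), 1.2268128395080566)
cur yaw 6.98 -> 7.5
offset [-0.0014, -0.0074, 0.1305] rot [0.18, 0.18, -0.52] n 3.1 0.1
```

```bash
cat > cap.py <<'E'
from h import *
st()
T=np.array(camera_model("wrist")["T"])
im,d=grab_frame("wrist")
P,u,v=pts("wrist",d,T=T)
m=(P[:,2]>0.08)&(P[:,2]<.092)&(np.hypot(P[:,0]-.524,P[:,1]-.069)<.04)
print("cap",circ(P[m]),np.median(P[m],0))
m=(P[:,2]>0.006)&(P[:,2]<.014)&(np.hypot(P[:,0]-.524,P[:,1]-.069)<.075)
print("plate",circ(P[m]),np.median(P[m],0))
m=(P[:,2]>0.018)&(P[:,2]<.03)&(np.hypot(P[:,0]-.684,P[:,1]-.107)<.1)
print("tray",cv2.minAreaRect(P[m][:,:2].astype(np.float32)))
E
cat cap.py - <<'E' | python3 -
plan([0.524,0.067,0.046],7.5)
E
```

```text
{'t': 3.767, 'tcp_pos': [0.527, 0.062, 0.177], 'orientation': [3.133, 0.191, -0.005], 'contact_force': [-0.802, -1.203, -0.158], 'width': 0.998, 'qpos': [0.12, 0.215, -0.304, 1.055, -0.003, 1.569]}
cap (0.5238, 0.0687, 0.024) [0.52362658 0.06991478 0.08363519]
plate (0.5237, 0.068, 0.0652) [0.52099025 0.08544782 0.0078235 ]
tray ((0.6839541792869568, 0.10743149369955063), (0.1251663714647293, 0.12432067841291428), 1.5156691074371338)
cur yaw 6.85 -> 7.5
offset [0.0, -0.0074, 0.1309] rot [0.25, 0.25, -0.64] n 3.1 0.1
```

Call:
step_arm([
  {"offset": [-0.0024,-0.0058,0.01],"rotation": [0,0,0],"jaw": 0},
  {"offset": [-0.0024,-0.0058,0.03],"rotation": [0,0,0],"jaw": 0},
  {"offset": [-0.0024,-0.0058,0.05],"rotation": [0,0,0],"jaw": 0},
  {"offset": [-0.0024,-0.0058,0.07],"rotation": [0,0,0],"jaw": 0},
  {"offset": [-0.0024,-0.0058,0.09],"rotation": [0,0,0],"jaw": 0},
  {"offset": [-0.0024,-0.0058,0.11],"rotation": [0,0,0],"jaw": 0},
  {"offset": [-0.0024,-0.0058,0.13],"rotation": [0,0,0],"jaw": 0},
  {"offset": [-0.0024,-0.0058,0.13],"rotation": [0,0,0],"jaw": 0},
  {"offset": [-0.0024,-0.0058,0.13],"rotation": [0,0,0],"jaw": 0},
  {"offset": [-0.0024,-0.0058,0.13],"rotation": [0,0,0],"jaw": 0},
])

```text
t: 4.65
tcp_pos: [0.5217, 0.0627, 0.0487]
orientation: [3.132, 0.18, -0.003]
contact_force: [0.4, 0.1, -0.1]
width: 1.003
```

```bash
python3 - <<'E'
from h import *
st()
plan([0.5238,0.0685,0.046],7.5)
E
```

```text
{'t': 4.65, 'tcp_pos': [0.522, 0.063, 0.049], 'orientation': [3.132, 0.18, -0.003], 'contact_force': [0.409, 0.098, -0.098], 'width': 1.003, 'qpos': [0.122, 0.325, -0.481, 0.768, -0.004, 1.578]}
cur yaw 6.59 -> 7.5
offset [0.0027, -0.0055, 0.0027] rot [0.26, 0.14, -0.91] n 0.2 0.1
```

Call:
step_arm([
  {"offset": [0.0027,-0.0055,0.002],"rotation": [0.3,0.1,-0.9],"jaw": 0},
  {"offset": [0.0027,-0.0055,0.002],"rotation": [0.3,0.1,-0.9],"jaw": 0},
  {"offset": [0.0027,-0.0055,0.002],"rotation": [0.3,0.1,-0.9],"jaw": 0},
  {"offset": [0.0027,-0.0055,0.002],"rotation": [0.3,0.1,-0.9],"jaw": 0.3},
  {"offset": [0.0027,-0.0055,0.002],"rotation": [0.3,0.1,-0.9],"jaw": 0.6},
  {"offset": [0.0027,-0.0055,0.002],"rotation": [0.3,0.1,-0.9],"jaw": 0.6},
  {"offset": [0.0027,-0.0055,0.002],"rotation": [0.3,0.1,-0.9],"jaw": 0.6},
  {"offset": [0.0027,-0.0055,0.002],"rotation": [0.3,0.1,-0.9],"jaw": 0.6},
  {"offset": [0.0027,-0.0055,0.002],"rotation": [0.3,0.1,-0.9],"jaw": 0.6},
  {"offset": [0.0027,-0.0055,0.002],"rotation": [0.3,0.1,-0.9],"jaw": 0.6},
], force=50)

```text
t: 5.48
tcp_pos: [0.5238, 0.0691, 0.0461]
orientation: [-3.134, -0.207, 0.002]
contact_force: [-1.8, 0.1, 5.7]
width: 0.552
```

```bash
python3 - <<'E'
from h import *
st()
plan([0.5238,0.0685,0.136])
E
```

```text
{'t': 5.483, 'tcp_pos': [0.524, 0.069, 0.046], 'orientation': [-3.134, -0.207, 0.002], 'contact_force': [-1.8, 0.059, 5.663], 'width': 0.552, 'qpos': [0.131, 0.331, -0.478, 0.762, 0.001, 1.569]}
cur yaw 7.56 -> 7.56
offset [-0.0002, 0.0005, -0.0899] rot [-0.05, 0.05, -0.0] n 2.2 0.0
```

Call:
step_arm([
  {"offset": [0,0,-0.008],"rotation": [0,0,0],"jaw": 0.6},
  {"offset": [0,0,-0.018],"rotation": [0,0,0],"jaw": 0.6},
  {"offset": [0,0,-0.03],"rotation": [0,0,0],"jaw": 0.6},
  {"offset": [0,0,-0.042],"rotation": [0,0,0],"jaw": 0.6},
  {"offset": [0,0,-0.054],"rotation": [0,0,0],"jaw": 0.6},
  {"offset": [0,0,-0.066],"rotation": [0,0,0],"jaw": 0.6},
  {"offset": [0,0,-0.078],"rotation": [0,0,0],"jaw": 0.6},
  {"offset": [0,0,-0.088],"rotation": [0,0,0],"jaw": 0.6},
  {"offset": [0,0,-0.09],"rotation": [0,0,0],"jaw": 0.6},
  {"offset": [0,0,-0.09],"rotation": [0,0,0],"jaw": 0.6},
])

```text
t: 6.32
tcp_pos: [0.5245, 0.0691, 0.1368]
orientation: [-3.134, -0.207, -0.001]
contact_force: [-0.1, 0.2, -0.3]
width: 0.556
```

```bash
python3 - <<'E'
from h import *
st()
im,d=grab_frame("side");cv2.imwrite("pics/s3.png",im[150:350,150:450].repeat(2,0).repeat(2,1))
plan([0.684,0.107,0.136])
E
```

```text
{'t': 6.317, 'tcp_pos': [0.524, 0.069, 0.137], 'orientation': [-3.134, -0.207, -0.001], 'contact_force': [-0.095, 0.239, -0.299], 'width': 0.556, 'qpos': [0.13, 0.239, -0.369, 0.962, 0.001, 1.569]}
cur yaw 7.56 -> 7.56
offset [0.1637, -0.0166, -0.0001] rot [-0.05, 0.05, -0.0] n 3.9 0.0
```

View pics/s3.png

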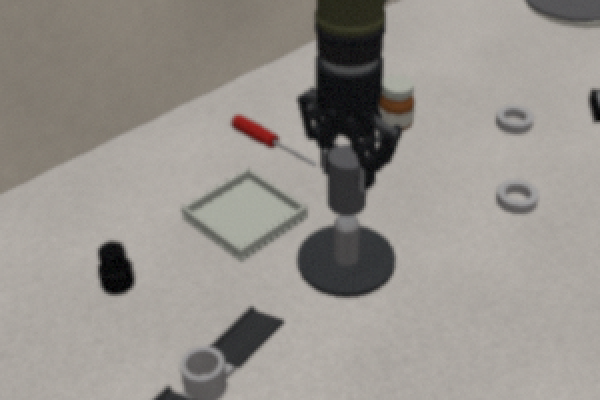

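Call:
step_arm([
  {"offset": [0.015,-0.001,0],"rotation": [0,0,0],"jaw": 0.6},
  {"offset": [0.04,-0.004,0],"rotation": [0,0,0],"jaw": 0.6},
  {"offset": [0.07,-0.007,0],"rotation": [0,0,0],"jaw": 0.6},
  {"offset": [0.1,-0.01,0],"rotation": [0,0,0],"jaw": 0.6},
  {"offset": [0.13,-0.013,0],"rotation": [0,0,0],"jaw": 0.6},
  {"offset": [0.154,-0.016,0],"rotation": [0,0,0],"jaw": 0.6},
  {"offset": [0.164,-0.0165,0.01],"rotation": [0,0,0],"jaw": 0.6},
  {"offset": [0.164,-0.0165,0.03],"rotation": [0,0,0],"jaw": 0.6},
  {"offset": [0.164,-0.0165,0.05],"rotation": [0,0,0],"jaw": 0.6},
  {"offset": [0.164,-0.0165,0.06],"rotation": [0,0,0],"jaw": 0.6},
])

```text
t: 7.2
tcp_pos: [0.6812, 0.1064, 0.0711]
orientation: [-3.135, -0.207, 0.012]
contact_force: [-1.0, -0.6, -1.5]
width: 0.549
```

Call:
step_arm([
  {"offset": [0,0,0.01],"rotation": [0,0,0],"jaw": 0.6},
  {"offset": [0,0,0.018],"rotation": [0,0,0],"jaw": 0.6},
  {"offset": [0,0,0.024],"rotation": [0,0,0],"jaw": 0.6},
  {"offset": [0,0,0.028],"rotation": [0,0,0],"jaw": 0.6},
  {"offset": [0,0,0.031],"rotation": [0,0,0],"jaw": 0.6},
  {"offset": [0,0,0.034],"rotation": [0,0,0],"jaw": 0.6},
  {"offset": [0,0,0.034],"rotation": [0,0,0],"jaw": 0.6},
  {"offset": [0,0,0.034],"rotation": [0,0,0],"jaw": 0.6},
  {"offset": [0,0,0.034],"rotation": [0,0,0],"jaw": 0.6},
  {"offset": [0,0,0.034],"rotation": [0,0,0],"jaw": 0.6},
])

```text
t: 8.03
tcp_pos: [0.6843, 0.107, 0.042]
orientation: [-3.134, -0.207, 0.001]
contact_force: [0.7, -0.1, -0.4]
width: 0.555
```

```bash
python3 - <<'E'
from h import *
st()
E
```

```text
{'t': 8.033, 'tcp_pos': [0.684, 0.107, 0.042], 'orientation': [-3.134, -0.207, 0.001], 'contact_force': [0.656, -0.09, -0.445], 'width': 0.555, 'qpos': [0.155, 0.604, -0.047, 0.92, 0.001, 1.594]}
```

Call:
step_arm([
  {"offset": [0,0,0.0007],"rotation": [0,0,0],"jaw": 0.6},
  {"offset": [0,0,0.0015],"rotation": [0,0,0],"jaw": 0.6},
  {"offset": [0,0,0.0015],"rotation": [0,0,0],"jaw": 0.6},
  {"offset": [0,0,0.0015],"rotation": [0,0,0],"jaw": 0.5},
  {"offset": [0,0,0.0015],"rotation": [0,0,0],"jaw": 0.35},
  {"offset": [0,0,0.0015],"rotation": [0,0,0],"jaw": 0.2},
  {"offset": [0,0,0.0015],"rotation": [0,0,0],"jaw": 0.1},
  {"offset": [0,0,0.0015],"rotation": [0,0,0],"jaw": 0},
  {"offset": [0,0,0.0015],"rotation": [0,0,0],"jaw": 0},
  {"offset": [0,0,-0.01],"rotation": [0,0,0],"jaw": 0},
])

```text
t: 8.87
tcp_pos: [0.6821, 0.1066, 0.0493]
orientation: [-3.134, -0.207, 0.009]
contact_force: [-0.3, -0.6, -0.4]
width: 0.998
```

Call:
step_arm([
  {"offset": [0,0,-0.02],"rotation": [0,0,0],"jaw": 0},
  {"offset": [0,0,-0.05],"rotation": [0,0,0],"jaw": 0},
  {"offset": [0,0,-0.08],"rotation": [0,0,0],"jaw": 0},
  {"offset": [0,0,-0.11],"rotation": [0,0,0],"jaw": 0},
  {"offset": [0,0,-0.14],"rotation": [0,0,0],"jaw": 0},
  {"offset": [0,0,-0.16],"rotation": [0,0,0],"jaw": 0},
  {"offset": [0,0,-0.17],"rotation": [0,0,0],"jaw": 0},
  {"offset": [0,0,-0.17],"rotation": [0,0,0],"jaw": 0},
  {"offset": [0,0,-0.17],"rotation": [0,0,0],"jaw": 0},
  {"offset": [0,0,-0.17],"rotation": [0,0,0],"jaw": 0},
])

```text
t: 9.7
tcp_pos: [0.6833, 0.1067, 0.2196]
orientation: [-3.134, -0.207, 0.007]
contact_force: [0.4, -0.6, -0.7]
width: 1.002
```

```bash
python3 - <<'E'
from h import *
st()
im,d=grab_frame("wrist");cv2.imwrite("pics/w4.png",im)
im,d=grab_frame("top");cv2.imwrite("pics/t4.png",im)
for t in("cap_mid","sleeve1_mid","sleeve2_mid"):
  for x in trace(t,"top")[:3]:
    P,u,v=pts("top",d,x["mask"]); top=np.percentile(P[:,2],90); Q=P[P[:,2]>top-0.006]
    print(t,round(x["p"],2),u.mean(),v.mean(),top,Q.mean(0).round(4),circ(Q))
plan([0.44,-0.195,0.2])
E
```

```text
{'t': 9.7, 'tcp_pos': [0.683, 0.107, 0.22], 'orientation': [-3.134, -0.207, 0.007], 'contact_force': [0.383, -0.585, -0.702], 'width': 1.002, 'qpos': [0.155, 0.5, 0.2, 1.275, 0.001, 1.593]}
sleeve2_mid 0.96 477.40618101545255 258.7240618101545 0.02104285982563865 [ 0.5584 -0.3485  0.0188] (0.5585, -0.3479, 0.0302)
cur yaw 7.56 -> 7.56
offset [-0.2812, 0.2671, 0.021] rot [-0.04, 0.2, -0.0] n 9.3 0.0
```

View pics/w4.png

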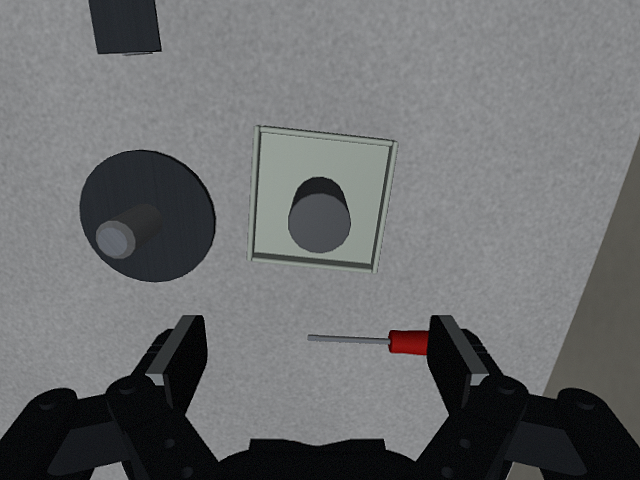

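View pics/t4.png

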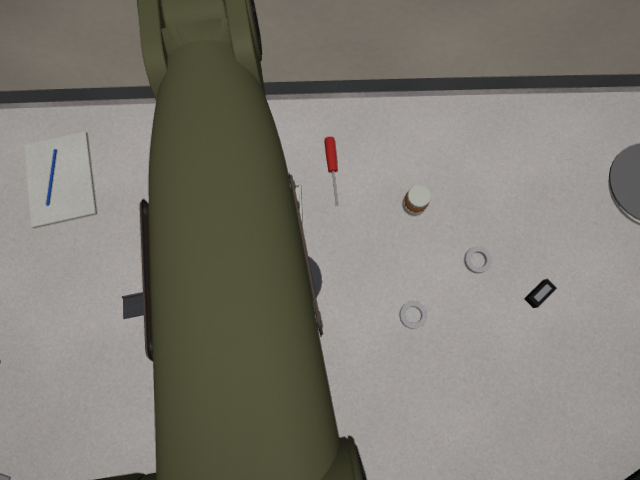

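```bash
python3 - <<'E'
from h import *
o=r.get_obs();T=np.array(camera_model("wrist")["T"])
im,d=grab_frame("wrist")
P,u,v=pts("wrist",d,T=T)
R0=R.from_rotvec(o["orientation"]);L=R0.inv().apply(P-o["tcp_pos"])
m=(u>190)&(u<206)&(v<400)&(L[:,2]<0.05)
print(L[m].min(0),L[m].max(0))
for vv in (318,330,360,380):
    k=(v==vv)&(u==200);print(vv,L[k].round(4))
print(np.array(camera_model("wrist")["T"])[:3,3]-o["tcp_pos"])
E
```

```text
[-0.04625422 -0.01080981 -0.0337491 ] [-0.0421687   0.01268103 -0.01025673]
318 [[-0.0427 -0.0091 -0.0155]]
330 [[-0.043  -0.0044 -0.016 ]]
360 [[-0.043   0.0059 -0.0199]]
380 [[-0.1316  0.2075  0.2219]]
[-0.01037124  0.08042908  0.14080585]
```

Call:
step_arm([
  {"offset": [-0.028,0.027,0.0],"rotation": [0,0,3.2],"jaw": 0},
  {"offset": [-0.056,0.053,0.0],"rotation": [0,0,6.4],"jaw": 0},
  {"offset": [-0.084,0.08,0.0],"rotation": [0,0,9.6],"jaw": 0},
  {"offset": [-0.112,0.107,0.0],"rotation": [0,0,12.8],"jaw": 0},
  {"offset": [-0.14,0.134,0.005],"rotation": [0,0,16],"jaw": 0},
  {"offset": [-0.168,0.16,0.01],"rotation": [0,0,19.2],"jaw": 0},
  {"offset": [-0.197,0.187,0.015],"rotation": [0,0,22.4],"jaw": 0},
  {"offset": [-0.225,0.214,0.02],"rotation": [0,0,25.6],"jaw": 0},
  {"offset": [-0.253,0.24,0.025],"rotation": [0,0,28.8],"jaw": 0},
  {"offset": [-0.281,0.267,0.03],"rotation": [0,0,31.6],"jaw": 0},
])

```text
t: 10.83
tcp_pos: [0.4393, -0.1958, 0.1915]
orientation: [-3.072, 0.658, 0.002]
contact_force: [0.2, -0.6, 1.1]
width: 1.002
```

Call:
step_arm([
  {"offset": [0,0,0.01],"rotation": [0,0,0],"jaw": 0},
  {"offset": [0,0,0.02],"rotation": [0,0,0],"jaw": 0},
  {"offset": [0,0,0.03],"rotation": [0,0,0],"jaw": 0},
  {"offset": [0,0,0.03],"rotation": [0,0,0],"jaw": 0},
  {"offset": [0,0,0.03],"rotation": [0,0,0],"jaw": 0},
  {"offset": [0,0,0.03],"rotation": [0,0,0],"jaw": 0},
  {"offset": [0,0,0.03],"rotation": [0,0,0],"jaw": 0},
  {"offset": [0,0,0.03],"rotation": [0,0,0],"jaw": 0},
  {"offset": [0,0,0.03],"rotation": [0,0,0],"jaw": 0},
  {"offset": [0,0,0.03],"rotation": [0,0,0],"jaw": 0},
])

```text
t: 11.67
tcp_pos: [0.4411, -0.1947, 0.162]
orientation: [-3.073, 0.654, 0.002]
contact_force: [0.6, -0.1, 0.2]
width: 1.003
```

```bash
cat > sl.py <<'E'
from h import *
import sys
def sl(x0,y0,zlo=0.014,zhi=0.024,rad=0.05,name=None):
    st();o=r.get_obs()
    T=np.array(camera_model("wrist")["T"])
    im,d=grab_frame("wrist")
    if name: cv2.imwrite(name,im)
    P,u,v=pts("wrist",d,T=T)
    R0=R.from_rotvec(o["orientation"]);L=R0.inv().apply(P-o["tcp_pos"])
    m=(P[:,2]>zlo)&(P[:,2]<zhi)&(np.hypot(P[:,0]-x0,P[:,1]-y0)<rad)&(L[:,2]>0.012)
    print(m.sum(),"circ",circ(P[m]),"med",np.median(P[m],0).round(4))
    return circ(P[m])
E
python3 - <<'E'
from sl import *
c=sl(.4395,-.195,name="pics/w5.png")
plan([c[0],c[1],0.0],-24)
E
```

```text
{'t': 11.667, 'tcp_pos': [0.441, -0.195, 0.162], 'orientation': [-3.073, 0.654, 0.002], 'contact_force': [0.626, -0.14, 0.194], 'width': 1.003, 'qpos': [-0.416, 0.136, -0.435, 1.001, -0.0, 1.574]}
2761 circ (0.4396, -0.1944, 0.0298) med [ 0.4401 -0.1932  0.0156]
cur yaw -24.03 -> -24.0
offset [-0.0012, 0.0003, 0.1619] rot [0.0, 0.07, -0.03] n 3.9 0.0
```

View pics/w5.png

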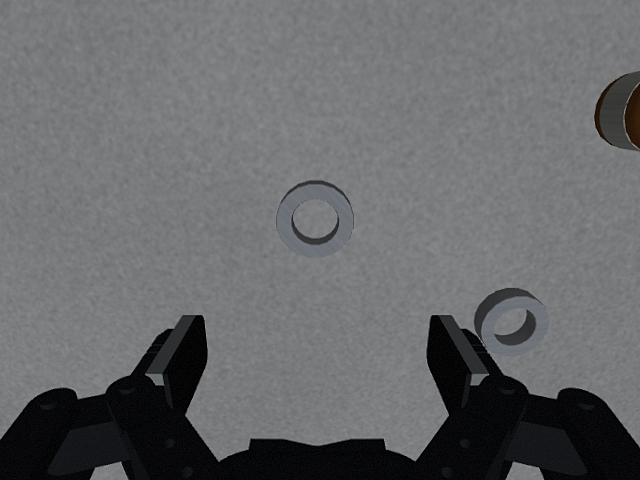

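Call:
step_arm([
  {"offset": [-0.001,0,0.015],"rotation": [0,0,0],"jaw": 0},
  {"offset": [-0.001,0,0.04],"rotation": [0,0,0],"jaw": 0},
  {"offset": [-0.001,0,0.065],"rotation": [0,0,0],"jaw": 0},
  {"offset": [-0.001,0,0.09],"rotation": [0,0,0],"jaw": 0},
  {"offset": [-0.001,0,0.115],"rotation": [0,0,0],"jaw": 0},
  {"offset": [-0.001,0,0.135],"rotation": [0,0,0],"jaw": 0},
  {"offset": [-0.001,0,0.15],"rotation": [0,0,0],"jaw": 0},
  {"offset": [-0.001,0,0.158],"rotation": [0,0,0],"jaw": 0},
  {"offset": [-0.001,0,0.161],"rotation": [0,0,0],"jaw": 0},
  {"offset": [-0.001,0,0.161],"rotation": [0,0,0],"jaw": 0},
])

```text
t: 12.55
tcp_pos: [0.4394, -0.1942, 0.0005]
orientation: [-3.072, 0.654, 0.004]
contact_force: [0.3, 0.1, -0.4]
width: 0.998
```

Call:
step_arm([
  {"offset": [0,0,0],"rotation": [0,0,0],"jaw": 0.1},
  {"offset": [0,0,0],"rotation": [0,0,0],"jaw": 0.2},
  {"offset": [0,0,0],"rotation": [0,0,0],"jaw": 0.3},
  {"offset": [0,0,0],"rotation": [0,0,0],"jaw": 0.4},
  {"offset": [0,0,0],"rotation": [0,0,0],"jaw": 0.5},
  {"offset": [0,0,0],"rotation": [0,0,0],"jaw": 0.5},
  {"offset": [0,0,0],"rotation": [0,0,0],"jaw": 0.5},
  {"offset": [0,0,0],"rotation": [0,0,0],"jaw": 0.5},
  {"offset": [0,0,0],"rotation": [0,0,0],"jaw": 0.5},
  {"offset": [0,0,0],"rotation": [0,0,0],"jaw": 0.5},
], force=50)

```text
t: 13.38
tcp_pos: [0.4405, -0.1946, 0.0023]
orientation: [3.073, -0.654, 0.001]
contact_force: [-2.1, 0.9, 10.4]
width: 0.675
```

Call:
step_arm([
  {"offset": [0,0,-0.01],"rotation": [0,0,0],"jaw": 0.5},
  {"offset": [0,0,-0.025],"rotation": [0,0,0],"jaw": 0.5},
  {"offset": [0,0,-0.045],"rotation": [0,0,0],"jaw": 0.5},
  {"offset": [0,0,-0.065],"rotation": [0,0,0],"jaw": 0.5},
  {"offset": [0,0,-0.085],"rotation": [0,0,0],"jaw": 0.5},
  {"offset": [0,0,-0.105],"rotation": [0,0,0],"jaw": 0.5},
  {"offset": [0,0,-0.115],"rotation": [0,0,0],"jaw": 0.5},
  {"offset": [0,0,-0.12],"rotation": [0,0,0],"jaw": 0.5},
  {"offset": [0,0,-0.12],"rotation": [0,0,0],"jaw": 0.5},
  {"offset": [0,0,-0.12],"rotation": [0,0,0],"jaw": 0.5},
])

```text
t: 14.22
tcp_pos: [0.4395, -0.1942, 0.1203]
orientation: [-3.072, 0.654, 0.003]
contact_force: [-0.5, 0.4, -1.8]
width: 0.671
```

```bash
python3 - <<'E'
from h import *
st()
im,d=grab_frame("wrist");cv2.imwrite("pics/w6.png",im)
plan([.5237,.068,.12],7.5)
E
```

```text
{'t': 14.217, 'tcp_pos': [0.439, -0.194, 0.12], 'orientation': [-3.072, 0.654, 0.003], 'contact_force': [-0.49, 0.443, -1.779], 'width': 0.671, 'qpos': [-0.416, 0.17, -0.498, 0.905, -0.0, 1.574]}
cur yaw -24.05 -> 7.5
offset [-0.0295, -0.2738, -0.0001] rot [-0.05, 0.18, -31.55] n 6.6 4.4
```

View pics/w6.png

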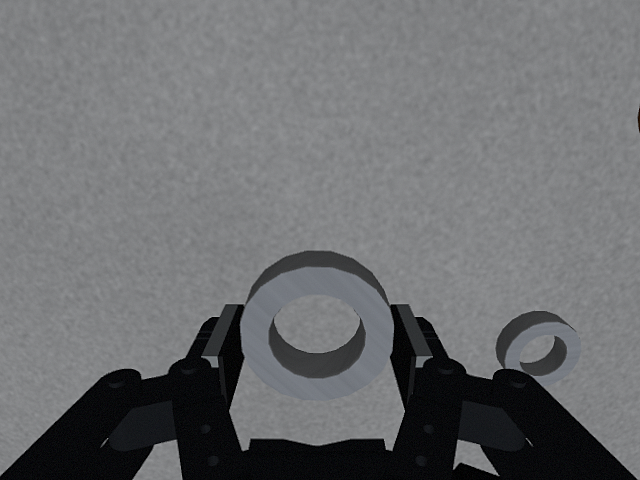

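```bash
cat > held.py <<'E'
from h import *
def held(rlo=.017,rhi=.031,zl=-0.03,zh=-.005):
    T=np.array(camera_model("wrist")["T"]);o=r.get_obs()
    im,d=grab_frame("wrist")
    P,u,v=pts("wrist",d,T=T);R0=R.from_rotvec(o["orientation"]);L=R0.inv().apply(P-o["tcp_pos"])
    return im,L,u,v
E
python3 - <<'E'
from held import *
im,L,u,v=held()
m=(np.abs(L[:,0])<.028)&(np.abs(L[:,1])<.045)&(L[:,2]>-.04)&(L[:,2]<.01)
print(np.percentile(L[m][:,2],[1,5,20,50,80,95]))
zt=np.percentile(L[m][:,2],10)
k=m&(L[:,2]<zt+.006)
print(circ(L[k]),L[k].min(0),L[k].max(0))
E
```

```text
[-1.44846188e-02 -1.40685669e-02 -1.35500975e-02 -1.29003453e-02
 -8.12993357e-03  1.85746012e-05]
(0.0001, 0.0006, 0.0304) [-0.02799055 -0.02968823 -0.03491228] [ 0.02799408  0.03033006 -0.0078428 ]
```

Call:
step_arm([
  {"offset": [-0.003,-0.027,0],"rotation": [0,0,-3.5],"jaw": 0.5},
  {"offset": [-0.007,-0.06,0],"rotation": [0,0,-7],"jaw": 0.5},
  {"offset": [-0.01,-0.095,0],"rotation": [0,0,-11],"jaw": 0.5},
  {"offset": [-0.014,-0.13,0],"rotation": [0,0,-15],"jaw": 0.5},
  {"offset": [-0.018,-0.165,0],"rotation": [0,0,-19],"jaw": 0.5},
  {"offset": [-0.022,-0.2,0],"rotation": [0,0,-23],"jaw": 0.5},
  {"offset": [-0.025,-0.235,0],"rotation": [0,0,-27],"jaw": 0.5},
  {"offset": [-0.028,-0.26,0],"rotation": [0,0,-30],"jaw": 0.5},
  {"offset": [-0.0295,-0.274,0],"rotation": [0,0.1,-31.5],"jaw": 0.5},
  {"offset": [-0.0295,-0.274,0],"rotation": [0,0.1,-31.5],"jaw": 0.5},
])

```text
t: 15.15
tcp_pos: [0.5246, 0.0703, 0.1197]
orientation: [-3.134, -0.211, 0.001]
contact_force: [0.3, 0.3, -1.6]
width: 0.676
```

Call:
step_arm([
  {"offset": [0,0,0.003],"rotation": [0,0,0],"jaw": 0.5},
  {"offset": [0,0,0.007],"rotation": [0,0,0],"jaw": 0.5},
  {"offset": [0,0,0.01],"rotation": [0,0,0],"jaw": 0.5},
  {"offset": [0,0,0.01],"rotation": [0,0,0],"jaw": 0.5},
  {"offset": [0,0,0.01],"rotation": [0,0,0],"jaw": 0.5},
  {"offset": [0,0,0.01],"rotation": [0,0,0],"jaw": 0.5},
  {"offset": [0,0,0.01],"rotation": [0,0,0],"jaw": 0.5},
  {"offset": [0,0,0.01],"rotation": [0,0,0],"jaw": 0.5},
  {"offset": [0,0,0.01],"rotation": [0,0,0],"jaw": 0.5},
  {"offset": [0,0,0.01],"rotation": [0,0,0],"jaw": 0.5},
])

```text
t: 15.98
tcp_pos: [0.5246, 0.0679, 0.1109]
orientation: [-3.135, -0.204, -0.001]
contact_force: [0.5, -1.1, 0.1]
width: 0.674
```

```bash
python3 - <<'E'
from held import *
st()
im,L,u,v=held();cv2.imwrite("pics/w7.png",im)
m=(np.hypot(L[:,0],L[:,1])<.03)&(L[:,2]>.005)&(L[:,2]<.05)
print(m.sum(),np.percentile(L[m][:,2],[5,50,95]),circ(L[m]),np.median(L[m],0))
plan([.5237,.068,.06],7.5)
E
```

```text
{'t': 15.983, 'tcp_pos': [0.525, 0.068, 0.111], 'orientation': [-3.135, -0.204, -0.001], 'contact_force': [0.508, -1.069, 0.094], 'width': 0.674, 'qpos': [0.129, 0.262, -0.403, 0.905, 0.0, 1.569]}
539 [0.03885363 0.0432639  0.04894216] (-0.0011, -0.0007, 0.0169) [-0.00096784 -0.01363962  0.0432639 ]
cur yaw 7.46 -> 7.5
offset [-0.0008, -0.0001, 0.0508] rot [-0.02, -0.02, -0.04] n 1.2 0.0
```

View pics/w7.png

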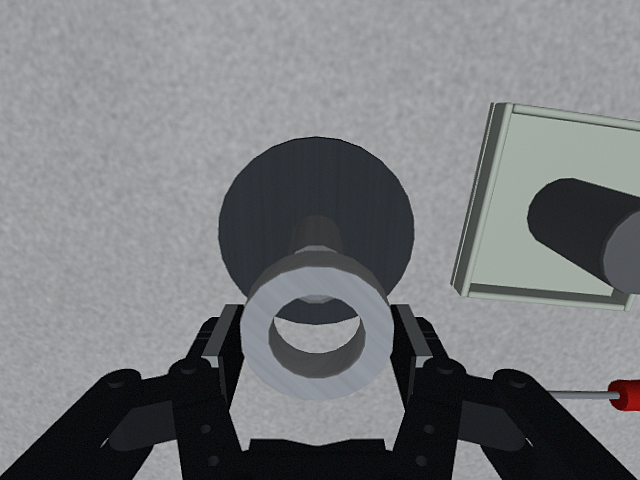

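Call:
step_arm([
  {"offset": [-0.0009,-0.0005,0.005],"rotation": [0,0,0],"jaw": 0.5},
  {"offset": [-0.0009,-0.0005,0.015],"rotation": [0,0,0],"jaw": 0.5},
  {"offset": [-0.0009,-0.0005,0.025],"rotation": [0,0,0],"jaw": 0.5},
  {"offset": [-0.0009,-0.0005,0.032],"rotation": [0,0,0],"jaw": 0.5},
  {"offset": [-0.0009,-0.0005,0.037],"rotation": [0,0,0],"jaw": 0.5},
  {"offset": [-0.0009,-0.0005,0.041],"rotation": [0,0,0],"jaw": 0.5},
  {"offset": [-0.0009,-0.0005,0.045],"rotation": [0,0,0],"jaw": 0.5},
  {"offset": [-0.0009,-0.0005,0.049],"rotation": [0,0,0],"jaw": 0.5},
  {"offset": [-0.0009,-0.0005,0.05],"rotation": [0,0,0],"jaw": 0.5},
  {"offset": [-0.0009,-0.0005,0.05],"rotation": [0,0,0],"jaw": 0.5},
])

```text
t: 16.87
tcp_pos: [0.5234, 0.0683, 0.0605]
orientation: [-3.135, -0.204, 0.0]
contact_force: [-0.6, 0.6, -0.8]
width: 0.668
```

Call:
step_arm([
  {"offset": [0,0,0.006],"rotation": [0,0,0],"jaw": 0.5},
  {"offset": [0,0,0.013],"rotation": [0,0,0],"jaw": 0.5},
  {"offset": [0,0,0.02],"rotation": [0,0,0],"jaw": 0.5},
  {"offset": [0,0,0.027],"rotation": [0,0,0],"jaw": 0.5},
  {"offset": [0,0,0.033],"rotation": [0,0,0],"jaw": 0.5},
  {"offset": [0,0,0.038],"rotation": [0,0,0],"jaw": 0.5},
  {"offset": [0,0,0.042],"rotation": [0,0,0],"jaw": 0.5},
  {"offset": [0,0,0.045],"rotation": [0,0,0],"jaw": 0.5},
  {"offset": [0,0,0.046],"rotation": [0,0,0],"jaw": 0.5},
  {"offset": [0,0,0.046],"rotation": [0,0,0],"jaw": 0.5},
])

```text
t: 17.7
tcp_pos: [0.5234, 0.0683, 0.0145]
orientation: [-3.135, -0.204, 0.0]
contact_force: [0.0, 0.9, -0.4]
width: 0.674
```

Release and rise.

Call:
step_arm([
  {"offset": [0,0,0.001],"rotation": [0,0,0],"jaw": 0.5},
  {"offset": [0,0,0.001],"rotation": [0,0,0],"jaw": 0.35},
  {"offset": [0,0,0.001],"rotation": [0,0,0],"jaw": 0.2},
  {"offset": [0,0,0.001],"rotation": [0,0,0],"jaw": 0},
  {"offset": [0,0,0.001],"rotation": [0,0,0],"jaw": 0},
  {"offset": [0,0,-0.01],"rotation": [0,0,0],"jaw": 0},
  {"offset": [0,0,-0.04],"rotation": [0,0,0],"jaw": 0},
  {"offset": [0,0,-0.08],"rotation": [0,0,0],"jaw": 0},
  {"offset": [0,0,-0.12],"rotation": [0,0,0],"jaw": 0},
  {"offset": [0,0,-0.155],"rotation": [0,0,0],"jaw": 0},
])

```text
t: 18.53
tcp_pos: [0.5236, 0.0683, 0.1731]
orientation: [-3.134, -0.204, -0.003]
contact_force: [1.5, 0.7, -0.1]
width: 1.0
```

```bash
python3 - <<'E'
from h import *
st()
im,d=grab_frame("wrist");cv2.imwrite("pics/w8.png",im)
st()
im,d=grab_frame("top");cv2.imwrite("pics/t8.png",im)
for t in("sleeve1_mid","specimen1_mid"):
  for x in trace(t,"top")[:3]:
    P,u,v=pts("top",d,x["mask"]); top=np.percentile(P[:,2],90); Q=P[P[:,2]>top-0.006]
    print(t,round(x["p"],2),u.mean(),v.mean(),top,Q.mean(0).round(4),circ(Q))
plan([0.558,-0.348,0.18],-32)
E
```

```text
{'t': 18.533, 'tcp_pos': [0.524, 0.068, 0.173], 'orientation': [-3.134, -0.204, -0.003], 'contact_force': [1.502, 0.731, -0.057], 'width': 1.0, 'qpos': [0.13, 0.209, -0.319, 1.041, 0.0, 1.57]}
{'t': 18.583, 'tcp_pos': [0.527, 0.069, 0.18], 'orientation': [-3.134, -0.204, -0.018], 'contact_force': [3.397, -0.378, 5.022], 'width': 1.002, 'qpos': [0.13, 0.204, -0.31, 1.046, 0.0, 1.57]}
sleeve1_mid 0.69 141.20022497187853 303.29246344206973 0.02403409673389021 [0.4706 0.3981 0.0217] (0.4794, 0.3999, 0.0469)
specimen1_mid 0.81 539.9389140271493 293.25113122171945 0.029445849645021106 [ 0.4777 -0.4782  0.0271] (0.4778, -0.4791, 0.0325)
cur yaw 7.46 -> -32.0
offset [-0.0209, 0.4172, -0.0083] rot [-0.09, -0.21, 39.46] n 10.0 5.5
```

View pics/w8.png

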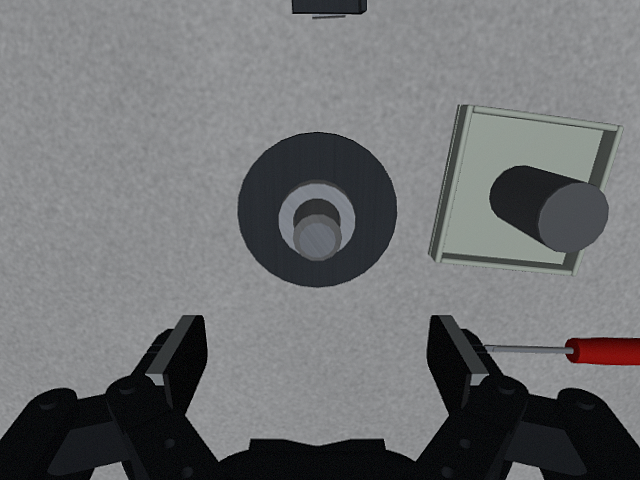

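View pics/t8.png

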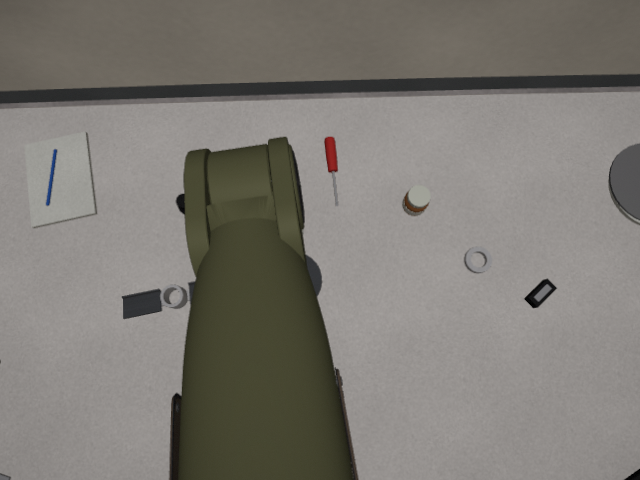

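Call:
step_arm([
  {"offset": [-0.001,0.025,0],"rotation": [0,0,2.5],"jaw": 0},
  {"offset": [-0.003,0.065,0],"rotation": [0,0,6.5],"jaw": 0},
  {"offset": [-0.005,0.105,0],"rotation": [0,0,10.5],"jaw": 0},
  {"offset": [-0.007,0.145,0],"rotation": [0,0,14.5],"jaw": 0},
  {"offset": [-0.009,0.185,0],"rotation": [0,0,18.5],"jaw": 0},
  {"offset": [-0.011,0.225,0],"rotation": [0,0,22.5],"jaw": 0},
  {"offset": [-0.013,0.265,0],"rotation": [0,0,26.5],"jaw": 0},
  {"offset": [-0.015,0.305,0],"rotation": [0,0,30.5],"jaw": 0},
  {"offset": [-0.017,0.345,0],"rotation": [0,0,34],"jaw": 0},
  {"offset": [-0.019,0.38,0],"rotation": [0,0,37],"jaw": 0},
])

```text
t: 19.57
tcp_pos: [0.5526, -0.313, 0.1679]
orientation: [-3.035, 0.807, 0.004]
contact_force: [0.6, 0.3, -0.7]
width: 1.001
```

Call:
step_arm([
  {"offset": [0.02,0.02,0],"rotation": [0,0,2.5],"jaw": 0},
  {"offset": [0.022,0.028,0],"rotation": [0,0,2.5],"jaw": 0},
  {"offset": [0.022,0.028,0],"rotation": [0,0,2.5],"jaw": 0},
  {"offset": [0.022,0.028,0],"rotation": [0,0,2.5],"jaw": 0},
  {"offset": [0.022,0.028,0],"rotation": [0,0,2.5],"jaw": 0},
  {"offset": [0.022,0.028,0],"rotation": [0,0,2.5],"jaw": 0},
  {"offset": [0.022,0.028,0],"rotation": [0,0,2.5],"jaw": 0},
  {"offset": [0.022,0.028,0],"rotation": [0,0,2.5],"jaw": 0},
  {"offset": [0.022,0.028,0],"rotation": [0,0,2.5],"jaw": 0},
  {"offset": [0.022,0.028,0],"rotation": [0,0,2.5],"jaw": 0},
])

```text
t: 20.4
tcp_pos: [0.5595, -0.3457, 0.1698]
orientation: [-3.019, 0.866, -0.001]
contact_force: [-0.5, 0.0, 0.8]
width: 1.0
```

```bash
python3 - <<'E'
from sl import *
c=sl(.558,-.348,name="pics/w9.png")
plan([c[0],c[1],0.0035],-32)
E
```

```text
{'t': 20.4, 'tcp_pos': [0.559, -0.346, 0.17], 'orientation': [-3.019, 0.866, -0.001], 'contact_force': [-0.504, 0.006, 0.782], 'width': 1.0, 'qpos': [-0.554, 0.45, 0.008, 1.129, 0.0, 1.576]}
2594 circ (0.5581, -0.3486, 0.0298) med [ 0.5586 -0.3476  0.0156]
cur yaw -32.02 -> -32.0
offset [0.0003, 0.0031, 0.1663] rot [-0.02, -0.01, -0.02] n 4.0 0.0
```

Call:
step_arm([
  {"offset": [0,0.003,0.015],"rotation": [0,0,0],"jaw": 0},
  {"offset": [0,0.003,0.04],"rotation": [0,0,0],"jaw": 0},
  {"offset": [0,0.003,0.065],"rotation": [0,0,0],"jaw": 0},
  {"offset": [0,0.003,0.09],"rotation": [0,0,0],"jaw": 0},
  {"offset": [0,0.003,0.115],"rotation": [0,0,0],"jaw": 0},
  {"offset": [0,0.003,0.135],"rotation": [0,0,0],"jaw": 0},
  {"offset": [0,0.003,0.152],"rotation": [0,0,0],"jaw": 0},
  {"offset": [0,0.003,0.162],"rotation": [0,0,0],"jaw": 0},
  {"offset": [0,0.003,0.166],"rotation": [0,0,0],"jaw": 0},
  {"offset": [0,0.003,0.166],"rotation": [0,0,0],"jaw": 0},
])

```text
t: 21.28
tcp_pos: [0.5573, -0.3483, 0.0029]
orientation: [-3.019, 0.867, 0.002]
contact_force: [0.4, 0.3, 0.2]
width: 1.001
```

Call:
step_arm([
  {"offset": [0,0,0],"rotation": [0,0,0],"jaw": 0.1},
  {"offset": [0,0,0],"rotation": [0,0,0],"jaw": 0.2},
  {"offset": [0,0,0],"rotation": [0,0,0],"jaw": 0.3},
  {"offset": [0,0,0],"rotation": [0,0,0],"jaw": 0.4},
  {"offset": [0,0,0],"rotation": [0,0,0],"jaw": 0.5},
  {"offset": [0,0,0],"rotation": [0,0,0],"jaw": 0.5},
  {"offset": [0,0,0],"rotation": [0,0,0],"jaw": 0.5},
  {"offset": [0,0,0],"rotation": [0,0,0],"jaw": 0.5},
  {"offset": [0,0,0],"rotation": [0,0,0],"jaw": 0.5},
  {"offset": [0,0,0],"rotation": [0,0,0],"jaw": 0.5},
])

```text
t: 22.12
tcp_pos: [0.5589, -0.3493, 0.0054]
orientation: [3.019, -0.867, 0.004]
contact_force: [-1.7, 0.5, 5.8]
width: 0.66
```

Call:
step_arm([
  {"offset": [0,0,-0.01],"rotation": [0,0,0],"jaw": 0.5},
  {"offset": [0,0,-0.025],"rotation": [0,0,0],"jaw": 0.5},
  {"offset": [0,0,-0.045],"rotation": [0,0,0],"jaw": 0.5},
  {"offset": [0,0,-0.065],"rotation": [0,0,0],"jaw": 0.5},
  {"offset": [0,0,-0.085],"rotation": [0,0,0],"jaw": 0.5},
  {"offset": [0,0,-0.105],"rotation": [0,0,0],"jaw": 0.5},
  {"offset": [0,0,-0.115],"rotation": [0,0,0],"jaw": 0.5},
  {"offset": [0,0,-0.12],"rotation": [0,0,0],"jaw": 0.5},
  {"offset": [0,0,-0.12],"rotation": [0,0,0],"jaw": 0.5},
  {"offset": [0,0,-0.12],"rotation": [0,0,0],"jaw": 0.5},
])

```text
t: 22.95
tcp_pos: [0.5574, -0.3485, 0.123]
orientation: [-3.019, 0.867, 0.001]
contact_force: [0.2, -0.2, -1.2]
width: 0.659
```

```bash
python3 - <<'E'
from held import *
st()
im,L,u,v=held();cv2.imwrite("pics/w10.png",im)
m=(np.abs(L[:,0])<.028)&(np.abs(L[:,1])<.045)&(L[:,2]>-.04)&(L[:,2]<.01)
zt=np.percentile(L[m][:,2],10)
k=m&(L[:,2]<zt+.006)
print(zt,circ(L[k]),L[k].min(0),L[k].max(0))
plan([.5237,.0685,.12],7.5)
E
```

```text
{'t': 22.95, 'tcp_pos': [0.557, -0.348, 0.123], 'orientation': [-3.019, 0.867, 0.001], 'contact_force': [0.202, -0.205, -1.169], 'width': 0.659, 'qpos': [-0.559, 0.478, -0.058, 1.036, 0.0, 1.571]}
-0.011160436451403086 (-0.0, 0.0002, 0.0304) [-0.0279992  -0.02988916 -0.03995704] [ 0.02798534  0.03039311 -0.00517549]
cur yaw -32.04 -> 7.5
offset [-0.2493, -0.3356, 0.003] rot [-0.06, 0.1, -39.54] n 10.0 5.5
```

Call:
step_arm([
  {"offset": [-0.015,-0.02,0],"rotation": [0,0,-2.4],"jaw": 0.5},
  {"offset": [-0.037,-0.05,0],"rotation": [0,0,-6],"jaw": 0.5},
  {"offset": [-0.062,-0.084,0],"rotation": [0,0,-10],"jaw": 0.5},
  {"offset": [-0.087,-0.117,0],"rotation": [0,0,-14],"jaw": 0.5},
  {"offset": [-0.112,-0.151,0],"rotation": [0,0,-18],"jaw": 0.5},
  {"offset": [-0.137,-0.185,0],"rotation": [0,0,-22],"jaw": 0.5},
  {"offset": [-0.162,-0.218,0],"rotation": [0,0,-26],"jaw": 0.5},
  {"offset": [-0.187,-0.252,0],"rotation": [0,0,-30],"jaw": 0.5},
  {"offset": [-0.212,-0.285,0],"rotation": [0,0,-34],"jaw": 0.5},
  {"offset": [-0.234,-0.315,0],"rotation": [0,0,-37],"jaw": 0.5},
])

```text
t: 23.83
tcp_pos: [0.5248, 0.0446, 0.1225]
orientation: [-3.138, -0.141, 0.003]
contact_force: [0.7, 0.5, -1.5]
width: 0.661
```

```bash
python3 - <<'E'
from h import *
st()
plan([.5237,.0683,.11],7.5)
E
```

```text
{'t': 23.833, 'tcp_pos': [0.525, 0.045, 0.122], 'orientation': [-3.138, -0.141, 0.003], 'contact_force': [0.705, 0.481, -1.462], 'width': 0.661, 'qpos': [0.084, 0.25, -0.391, 0.932, 0.001, 1.565]}
cur yaw 5.16 -> 7.5
offset [0.0011, -0.0237, 0.0125] rot [-0.04, 0.12, -2.34] n 0.6 0.3
```

Call:
step_arm([
  {"offset": [0,-0.01,0.003],"rotation": [0,0,-1],"jaw": 0.5},
  {"offset": [0,-0.02,0.006],"rotation": [0,0,-2],"jaw": 0.5},
  {"offset": [0,-0.025,0.012],"rotation": [0,0.1,-2.4],"jaw": 0.5},
  {"offset": [0,-0.025,0.012],"rotation": [0,0.1,-2.4],"jaw": 0.5},
  {"offset": [0,-0.025,0.012],"rotation": [0,0.1,-2.4],"jaw": 0.5},
  {"offset": [0,-0.025,0.012],"rotation": [0,0.1,-2.4],"jaw": 0.5},
  {"offset": [0,-0.025,0.012],"rotation": [0,0.1,-2.4],"jaw": 0.5},
  {"offset": [0,-0.025,0.012],"rotation": [0,0.1,-2.4],"jaw": 0.5},
  {"offset": [0,-0.025,0.012],"rotation": [0,0.1,-2.4],"jaw": 0.5},
  {"offset": [0,-0.025,0.012],"rotation": [0,0.1,-2.4],"jaw": 0.5},
])

```text
t: 24.67
tcp_pos: [0.5245, 0.067, 0.1119]
orientation: [-3.135, -0.2, -0.004]
contact_force: [0.4, 0.7, -0.5]
width: 0.665
```

```bash
python3 - <<'E'
from h import *
st()
plan([.5235,.0683,.06],7.5)
E
```

```text
{'t': 24.667, 'tcp_pos': [0.525, 0.067, 0.112], 'orientation': [-3.135, -0.2, -0.004], 'contact_force': [0.388, 0.691, -0.514], 'width': 0.665, 'qpos': [0.127, 0.259, -0.404, 0.905, 0.0, 1.57]}
cur yaw 7.31 -> 7.5
offset [-0.001, -0.0014, 0.0519] rot [-0.02, -0.13, -0.19] n 1.2 0.0
```

Call:
step_arm([
  {"offset": [-0.001,-0.0013,0.007],"rotation": [0,0,0],"jaw": 0.5},
  {"offset": [-0.001,-0.0013,0.016],"rotation": [0,0,0],"jaw": 0.5},
  {"offset": [-0.001,-0.0013,0.025],"rotation": [0,0,0],"jaw": 0.5},
  {"offset": [-0.001,-0.0013,0.032],"rotation": [0,0,0],"jaw": 0.5},
  {"offset": [-0.001,-0.0013,0.037],"rotation": [0,0,0],"jaw": 0.5},
  {"offset": [-0.001,-0.0013,0.041],"rotation": [0,0,0],"jaw": 0.5},
  {"offset": [-0.001,-0.0013,0.045],"rotation": [0,0,0],"jaw": 0.5},
  {"offset": [-0.001,-0.0013,0.049],"rotation": [0,0,0],"jaw": 0.5},
  {"offset": [-0.001,-0.0013,0.052],"rotation": [0,0,0],"jaw": 0.5},
  {"offset": [-0.001,-0.0013,0.052],"rotation": [0,0,0],"jaw": 0.5},
])

```text
t: 25.5
tcp_pos: [0.5229, 0.0685, 0.0591]
orientation: [-3.135, -0.202, -0.002]
contact_force: [0.7, 0.0, 0.1]
width: 0.662
```

Call:
step_arm([
  {"offset": [0,0,0.006],"rotation": [0,0,0],"jaw": 0.5},
  {"offset": [0,0,0.012],"rotation": [0,0,0],"jaw": 0.5},
  {"offset": [0,0,0.017],"rotation": [0,0,0],"jaw": 0.5},
  {"offset": [0,0,0.021],"rotation": [0,0,0],"jaw": 0.5},
  {"offset": [0,0,0.024],"rotation": [0,0,0],"jaw": 0.5},
  {"offset": [0,0,0.0255],"rotation": [0,0,0],"jaw": 0.5},
  {"offset": [0,0,0.0265],"rotation": [0,0,0],"jaw": 0.5},
  {"offset": [0,0,0.0265],"rotation": [0,0,0],"jaw": 0.5},
  {"offset": [0,0,0.0265],"rotation": [0,0,0],"jaw": 0.5},
  {"offset": [0,0,0.0265],"rotation": [0,0,0],"jaw": 0.5},
])

```text
t: 26.33
tcp_pos: [0.5235, 0.0686, 0.0334]
orientation: [-3.135, -0.202, -0.004]
contact_force: [-1.0, -0.0, 1.1]
width: 0.666
```

Near seated. Release and rise.

Call:
step_arm([
  {"offset": [0,0,0.001],"rotation": [0,0,0],"jaw": 0.5},
  {"offset": [0,0,0.001],"rotation": [0,0,0],"jaw": 0.35},
  {"offset": [0,0,0.001],"rotation": [0,0,0],"jaw": 0.2},
  {"offset": [0,0,0.001],"rotation": [0,0,0],"jaw": 0},
  {"offset": [0,0,0.001],"rotation": [0,0,0],"jaw": 0},
  {"offset": [0,0,-0.01],"rotation": [0,0,0],"jaw": 0},
  {"offset": [0,0,-0.04],"rotation": [0,0,0],"jaw": 0},
  {"offset": [0,0,-0.08],"rotation": [0,0,0],"jaw": 0},
  {"offset": [0,0,-0.12],"rotation": [0,0,0],"jaw": 0},
  {"offset": [0,0,-0.15],"rotation": [0,0,0],"jaw": 0},
])

```text
t: 27.17
tcp_pos: [0.5237, 0.0686, 0.1871]
orientation: [-3.134, -0.201, -0.007]
contact_force: [0.5, 0.8, -0.0]
width: 0.995
```

```bash
python3 - <<'E'
from sl import *
sl(.5237,.068,0.035,0.052,0.06,"pics/w11.png")
plan([0.493,0.328,0.185],11)
E
```

```text
{'t': 27.167, 'tcp_pos': [0.524, 0.069, 0.187], 'orientation': [-3.134, -0.201, -0.007], 'contact_force': [0.514, 0.776, -0.04], 'width': 0.995, 'qpos': [0.13, 0.198, -0.3, 1.068, 0.0, 1.572]}
2765 circ (0.5234, 0.0686, 0.0299) med [0.5213 0.0779 0.0435]
cur yaw 7.36 -> 11.0
offset [-0.0004, -0.2612, 0.0078] rot [0.0, -0.72, -3.64] n 6.3 0.5
```

View pics/w11.png

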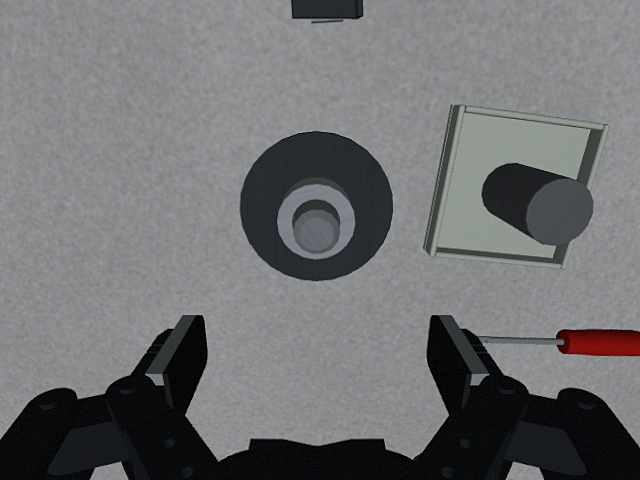

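Call:
step_arm([
  {"offset": [0,-0.02,0],"rotation": [0,0,-0.4],"jaw": 0},
  {"offset": [0,-0.05,0],"rotation": [0,0,-0.8],"jaw": 0},
  {"offset": [0,-0.085,0],"rotation": [0,0,-1.2],"jaw": 0},
  {"offset": [0,-0.12,0],"rotation": [0,0,-1.6],"jaw": 0},
  {"offset": [0,-0.155,0],"rotation": [0,0,-2],"jaw": 0},
  {"offset": [0,-0.19,0],"rotation": [0,0,-2.4],"jaw": 0},
  {"offset": [0,-0.225,0],"rotation": [0,0,-2.8],"jaw": 0},
  {"offset": [0,-0.261,0],"rotation": [0,0,-3.6],"jaw": 0},
  {"offset": [0,-0.261,0],"rotation": [0,0,-3.6],"jaw": 0},
  {"offset": [0,-0.261,0],"rotation": [0,0,-3.6],"jaw": 0},
])

```text
t: 28.05
tcp_pos: [0.4891, 0.329, 0.1836]
orientation: [-3.126, -0.305, -0.003]
contact_force: [0.1, -0.6, -0.2]
width: 1.002
```

Call:
step_arm([
  {"offset": [0,0,0],"rotation": [0,0,0],"jaw": 0},
  {"offset": [0,0,0],"rotation": [0,0,0],"jaw": 0},
  {"offset": [0,0,0],"rotation": [0,0,0],"jaw": 0},
  {"offset": [0,0,0],"rotation": [0,0,0],"jaw": 0},
  {"offset": [0,0,0],"rotation": [0,0,0],"jaw": 0},
  {"offset": [0,0,0],"rotation": [0,0,0],"jaw": 0},
  {"offset": [0,0,0],"rotation": [0,0,0],"jaw": 0},
  {"offset": [0,0,0],"rotation": [0,0,0],"jaw": 0},
  {"offset": [0,0,0],"rotation": [0,0,0],"jaw": 0},
  {"offset": [0,0,0],"rotation": [0,0,0],"jaw": 0},
])

```text
t: 28.88
tcp_pos: [0.4896, 0.3274, 0.1833]
orientation: [-3.127, -0.3, -0.003]
contact_force: [-0.1, -0.9, 0.1]
width: 1.004
```

```bash
python3 - <<'E'
from sl import *
c=sl(.493,.328,0.037,0.05,0.05,"pics/w12.png")
T=np.array(camera_model("wrist")["T"]);im,d=grab_frame("wrist")
for x in trace("rest1","wrist")[:3]:
    P,u,v=pts("wrist",d,x["mask"],T); A=np.c_[P[:,:2],np.ones(len(P))];A=A-[P[:,0].mean(),P[:,1].mean(),0]
    co=np.linalg.lstsq(A,P[:,2],rcond=None)[0]
    print(round(x["p"],2),len(P),u.mean(),v.mean(),P.mean(0).round(4),"slope",co.round(3),np.degrees(np.arctan2(-co[1],-co[0])),cv2.minAreaRect(P[:,:2].astype(np.float32)))
plan([c[0],c[1],0.02],11)
E
```

```text
{'t': 28.883, 'tcp_pos': [0.49, 0.327, 0.183], 'orientation': [-3.127, -0.3, -0.003], 'contact_force': [-0.103, -0.872, 0.107], 'width': 1.004, 'qpos': [0.59, 0.314, -0.158, 1.098, -0.001, 1.969]}
1621 circ (0.4924, 0.328, 0.0249) med [0.4924 0.3287 0.0414]
0.67 7779 321.053605861936 116.86746368427818 [0.4789 0.402  0.0169] slope [-0.193 -0.036  0.017] 10.672274587732378 ((0.4783855974674225, 0.40027543902397156), (0.053626593202352524, 0.08489924669265747), 10.326252937316895)
cur yaw 10.96 -> 11.0
offset [0.0025, -0.0, 0.1633] rot [-0.01, -0.12, -0.04] n 3.9 0.0
```

View pics/w12.png

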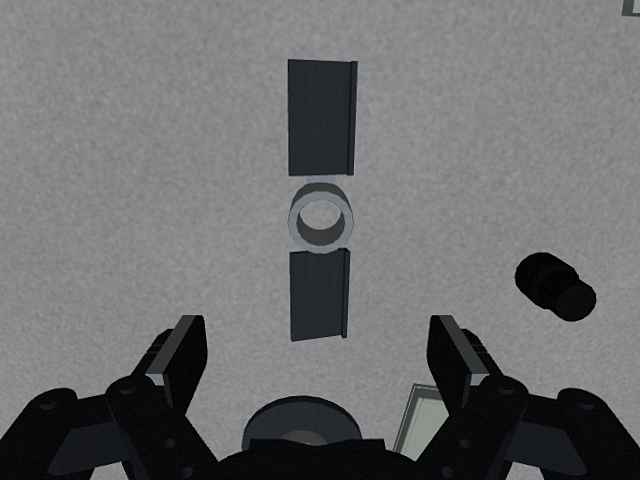

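Call:
step_arm([
  {"offset": [0.0025,0,0.015],"rotation": [0,0,0.4],"jaw": 0},
  {"offset": [0.0025,0,0.04],"rotation": [0,0,0.4],"jaw": 0},
  {"offset": [0.0025,0,0.065],"rotation": [0,0,0.4],"jaw": 0},
  {"offset": [0.0025,0,0.09],"rotation": [0,0,0.4],"jaw": 0},
  {"offset": [0.0025,0,0.115],"rotation": [0,0,0.4],"jaw": 0},
  {"offset": [0.0025,0,0.135],"rotation": [0,0,0.4],"jaw": 0},
  {"offset": [0.0025,0,0.152],"rotation": [0,0,0.4],"jaw": 0},
  {"offset": [0.0025,0,0.162],"rotation": [0,0,0.4],"jaw": 0},
  {"offset": [0.0025,0,0.167],"rotation": [0,0,0.4],"jaw": 0},
  {"offset": [0.0025,0,0.167],"rotation": [0,0,0.4],"jaw": 0},
])

```text
t: 29.87
tcp_pos: [0.4919, 0.3276, 0.0155]
orientation: [3.128, 0.289, 0.001]
contact_force: [-0.3, 1.1, 0.2]
width: 0.998
```

Call:
step_arm([
  {"offset": [0,0,0],"rotation": [0,0,0],"jaw": 0.1},
  {"offset": [0,0,0],"rotation": [0,0,0],"jaw": 0.2},
  {"offset": [0,0,0],"rotation": [0,0,0],"jaw": 0.3},
  {"offset": [0,0,0],"rotation": [0,0,0],"jaw": 0.4},
  {"offset": [0,0,0],"rotation": [0,0,0],"jaw": 0.5},
  {"offset": [0,0,0],"rotation": [0,0,0],"jaw": 0.6},
  {"offset": [0,0,0],"rotation": [0,0,0],"jaw": 0.6},
  {"offset": [0,0,0],"rotation": [0,0,0],"jaw": 0.6},
  {"offset": [0,0,0],"rotation": [0,0,0],"jaw": 0.6},
  {"offset": [0,0,0],"rotation": [0,0,0],"jaw": 0.6},
], force=90)

```text
t: 30.7
tcp_pos: [0.493, 0.3284, 0.0177]
orientation: [-3.127, -0.289, -0.005]
contact_force: [-0.4, -0.5, 5.9]
width: 0.557
```

Call:
step_arm([
  {"offset": [0,0,-0.005],"rotation": [0,0,0],"jaw": 0.6},
  {"offset": [0,0,-0.015],"rotation": [0,0,0],"jaw": 0.6},
  {"offset": [0,0,-0.03],"rotation": [0,0,0],"jaw": 0.6},
  {"offset": [0,0,-0.045],"rotation": [0,0,0],"jaw": 0.6},
  {"offset": [0,0,-0.06],"rotation": [0,0,0],"jaw": 0.6},
  {"offset": [0,0,-0.075],"rotation": [0,0,0],"jaw": 0.6},
  {"offset": [0,0,-0.09],"rotation": [0,0,0],"jaw": 0.6},
  {"offset": [0,0,-0.1],"rotation": [0,0,0],"jaw": 0.6},
  {"offset": [0,0,-0.105],"rotation": [0,0,0],"jaw": 0.6},
  {"offset": [0,0,-0.105],"rotation": [0,0,0],"jaw": 0.6},
])

```text
t: 31.53
tcp_pos: [0.4928, 0.3282, 0.1227]
orientation: [-3.127, -0.289, -0.006]
contact_force: [0.8, 0.3, -4.8]
width: 0.55
```

```bash
python3 - <<'E'
from held import *
st()
im,L,u,v=held();cv2.imwrite("pics/w13.png",im)
m=(np.abs(L[:,0])<.022)&(np.abs(L[:,1])<.03)&(L[:,2]>-.05)&(L[:,2]<-0.015)
zt=np.percentile(L[m][:,2],10)
k=m&(L[:,2]<zt+.005)
print(zt,circ(L[k]),L[k].min(0),L[k].max(0))
plan([.5235,.0685,.12],10.5)
E
```

```text
{'t': 31.533, 'tcp_pos': [0.493, 0.328, 0.123], 'orientation': [-3.127, -0.289, -0.006], 'contact_force': [0.771, 0.272, -4.766], 'width': 0.55, 'qpos': [0.588, 0.359, -0.239, 0.969, -0.001, 1.974]}
-0.02446546968170413 (-0.0001, 0.0003, 0.0256) [-0.02199967 -0.02478097 -0.02615532] [ 0.02199345  0.02544015 -0.01946719]
cur yaw 10.56 -> 10.5
offset [-0.0169, 0.2608, 0.0015] rot [-0.02, -0.15, 0.06] n 6.3 0.0
```

View pics/w13.png

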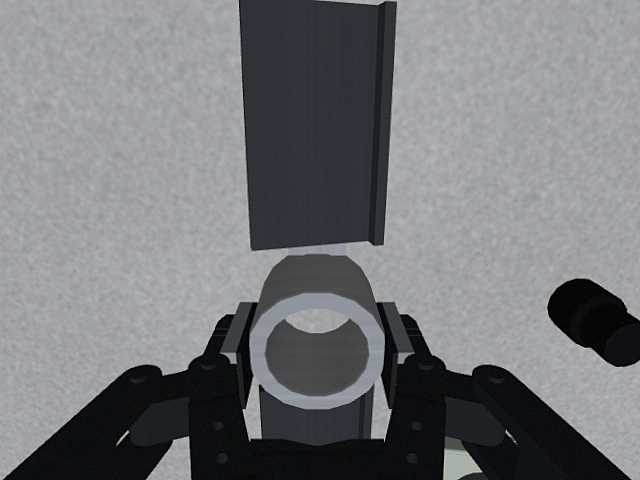

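Call:
step_arm([
  {"offset": [-0.001,0.012,0],"rotation": [0,0,0],"jaw": 0.6},
  {"offset": [-0.002,0.035,0],"rotation": [0,0,0],"jaw": 0.6},
  {"offset": [-0.004,0.065,0],"rotation": [0,0,0],"jaw": 0.6},
  {"offset": [-0.006,0.098,0],"rotation": [0,0,0],"jaw": 0.6},
  {"offset": [-0.008,0.131,0],"rotation": [0,0,0],"jaw": 0.6},
  {"offset": [-0.01,0.164,0],"rotation": [0,0,0],"jaw": 0.6},
  {"offset": [-0.013,0.197,0],"rotation": [0,0,0],"jaw": 0.6},
  {"offset": [-0.015,0.227,0],"rotation": [0,0,0],"jaw": 0.6},
  {"offset": [-0.0165,0.249,0],"rotation": [0,0,0],"jaw": 0.6},
  {"offset": [-0.017,0.2605,0],"rotation": [0,0,0],"jaw": 0.6},
])

```text
t: 32.42
tcp_pos: [0.5221, 0.0652, 0.1202]
orientation: [3.128, 0.284, -0.001]
contact_force: [-0.8, -0.0, -4.4]
width: 0.552
```

Call:
step_arm([
  {"offset": [0,0,0.005],"rotation": [0,0,0],"jaw": 0.6},
  {"offset": [0,0,0.01],"rotation": [0,0,0],"jaw": 0.6},
  {"offset": [0,0,0.015],"rotation": [0,0,0],"jaw": 0.6},
  {"offset": [0,0,0.015],"rotation": [0,0,0],"jaw": 0.6},
  {"offset": [0,0,0.015],"rotation": [0,0,0],"jaw": 0.6},
  {"offset": [0,0,0.015],"rotation": [0,0,0],"jaw": 0.6},
  {"offset": [0,0,0.015],"rotation": [0,0,0],"jaw": 0.6},
  {"offset": [0,0,0.015],"rotation": [0,0,0],"jaw": 0.6},
  {"offset": [0,0,0.015],"rotation": [0,0,0],"jaw": 0.6},
  {"offset": [0,0,0.015],"rotation": [0,0,0],"jaw": 0.6},
])

```text
t: 33.25
tcp_pos: [0.5234, 0.0688, 0.1064]
orientation: [-3.128, -0.289, -0.004]
contact_force: [-0.3, -0.5, -4.3]
width: 0.554
```

```bash
python3 - <<'E'
from h import *
st()
o=r.get_obs();im,d=grab_frame("wrist");cv2.imwrite("pics/w14.png",im)
plan([.5235,.0685,.08],10.5)
E
```

```text
{'t': 33.25, 'tcp_pos': [0.523, 0.069, 0.106], 'orientation': [-3.128, -0.289, -0.004], 'contact_force': [-0.309, -0.503, -4.282], 'width': 0.554, 'qpos': [0.131, 0.263, -0.414, 0.892, 0.0, 1.517]}
cur yaw 10.56 -> 10.5
offset [0.0001, 0.0003, 0.0264] rot [-0.01, -0.13, 0.06] n 0.6 0.0
```

View pics/w14.png

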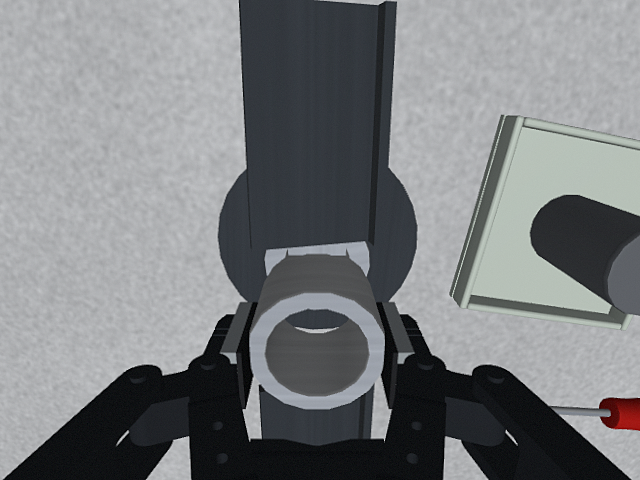

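Aligned. Lower onto the shaft.

Call:
step_arm([
  {"offset": [0,0.0003,0.004],"rotation": [0,0,0],"jaw": 0.6},
  {"offset": [0,0.0003,0.009],"rotation": [0,0,0],"jaw": 0.6},
  {"offset": [0,0.0003,0.014],"rotation": [0,0,0],"jaw": 0.6},
  {"offset": [0,0.0003,0.018],"rotation": [0,0,0],"jaw": 0.6},
  {"offset": [0,0.0003,0.022],"rotation": [0,0,0],"jaw": 0.6},
  {"offset": [0,0.0003,0.026],"rotation": [0,0,0],"jaw": 0.6},
  {"offset": [0,0.0003,0.03],"rotation": [0,0,0],"jaw": 0.6},
  {"offset": [0,0.0003,0.033],"rotation": [0,0,0],"jaw": 0.6},
  {"offset": [0,0.0003,0.035],"rotation": [0,0,0],"jaw": 0.6},
  {"offset": [0,0.0003,0.035],"rotation": [0,0,0],"jaw": 0.6},
])

```text
t: 34.13
tcp_pos: [0.523, 0.0684, 0.0707]
orientation: [-3.128, -0.289, -0.002]
contact_force: [-0.1, -0.3, -4.9]
width: 0.553
```

Call:
step_arm([
  {"offset": [0,0,0.002],"rotation": [0,0,0],"jaw": 0.6},
  {"offset": [0,0,0.004],"rotation": [0,0,0],"jaw": 0.6},
  {"offset": [0,0,0.006],"rotation": [0,0,0],"jaw": 0.6},
  {"offset": [0,0,0.007],"rotation": [0,0,0],"jaw": 0.6},
  {"offset": [0,0,0.008],"rotation": [0,0,0],"jaw": 0.6},
  {"offset": [0,0,0.008],"rotation": [0,0,0],"jaw": 0.6},
  {"offset": [0,0,0.008],"rotation": [0,0,0],"jaw": 0.6},
  {"offset": [0,0,0.008],"rotation": [0,0,0],"jaw": 0.6},
  {"offset": [0,0,0.008],"rotation": [0,0,0],"jaw": 0.6},
  {"offset": [0,0,0.008],"rotation": [0,0,0],"jaw": 0.6},
])

```text
t: 34.97
tcp_pos: [0.5234, 0.0684, 0.0637]
orientation: [-3.128, -0.289, -0.003]
contact_force: [-4.3, -0.1, 5.6]
width: 0.551
```

Call:
step_arm([
  {"offset": [0,0,0],"rotation": [0,0,0],"jaw": 0.55},
  {"offset": [0,0,0],"rotation": [0,0,0],"jaw": 0.4},
  {"offset": [0,0,0],"rotation": [0,0,0],"jaw": 0.2},
  {"offset": [0,0,0],"rotation": [0,0,0],"jaw": 0},
  {"offset": [0,0,0],"rotation": [0,0,0],"jaw": 0},
  {"offset": [0,0,-0.01],"rotation": [0,0,0],"jaw": 0},
  {"offset": [0,0,-0.04],"rotation": [0,0,0],"jaw": 0},
  {"offset": [0,0,-0.08],"rotation": [0,0,0],"jaw": 0},
  {"offset": [0,0,-0.12],"rotation": [0,0,0],"jaw": 0},
  {"offset": [0,0,-0.16],"rotation": [0,0,0],"jaw": 0},
], force=50)

```text
t: 35.8
tcp_pos: [0.5226, 0.0683, 0.2257]
orientation: [-3.128, -0.289, -0.003]
contact_force: [0.5, 1.0, 1.0]
width: 1.0
```

```bash
python3 - <<'E'
from sl import *
c=sl(.5235,.0685,0.083,0.097,0.04,"pics/w15.png")
im,d=grab_frame("top");cv2.imwrite("pics/t15.png",im)
for t in("specimen1_mid","sleeve1_mid"):
  for x in trace(t,"top")[:3]:
    P,u,v=pts("top",d,x["mask"]); top=np.percentile(P[:,2],90); Q=P[P[:,2]>top-0.006]
    print(t,round(x["p"],2),u.mean(),v.mean(),top,Q.mean(0).round(4),cv2.minAreaRect(Q[:,:2].astype(np.float32)))
plan([0.4775,-0.479,0.2],45)
E
```

```text
{'t': 35.8, 'tcp_pos': [0.523, 0.068, 0.226], 'orientation': [-3.128, -0.289, -0.003], 'contact_force': [0.533, 1.002, 0.966], 'width': 1.0, 'qpos': [0.13, 0.177, -0.236, 1.156, 0.0, 1.516]}
1659 circ (0.5232, 0.0684, 0.0249) med [0.5231 0.069  0.0874]
specimen1_mid 0.79 540.1569506726457 293.07174887892376 0.029341520340265936 [ 0.4772 -0.4778  0.0272] ((0.47776204347610474, -0.4787414073944092), (0.02980044297873974, 0.06158594414591789), 39.36872100830078)
cur yaw 10.56 -> 45.0
offset [-0.1465, 0.5296, 0.0246] rot [0.11, -0.34, -34.44] n 13.2 4.8
```

View pics/w15.png

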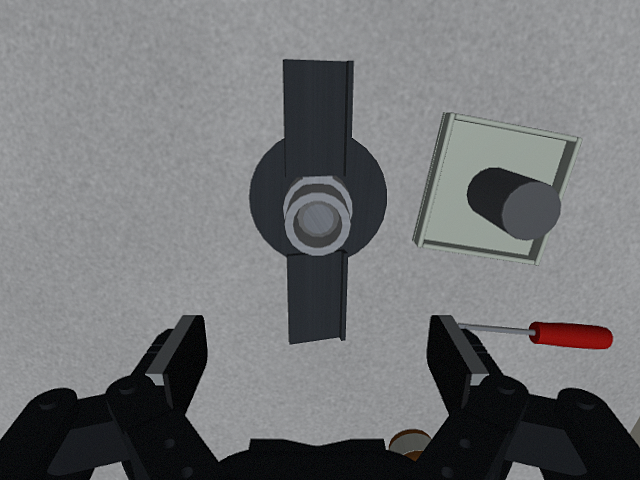

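View pics/t15.png

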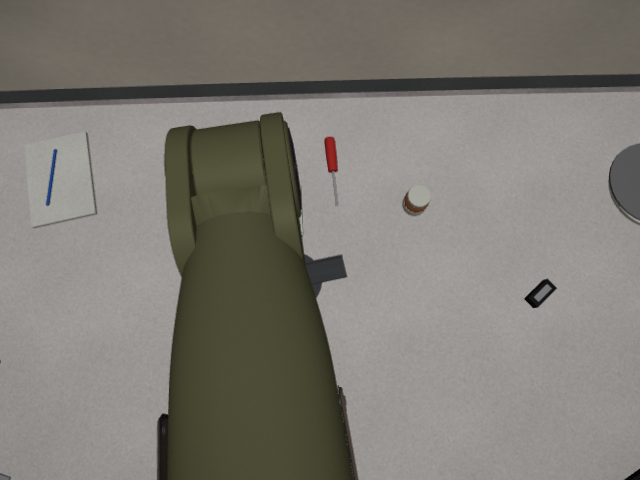

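Call:
step_arm([
  {"offset": [-0.006,0.02,0],"rotation": [0,0,-1],"jaw": 0},
  {"offset": [-0.015,0.055,0],"rotation": [0,0,-3],"jaw": 0},
  {"offset": [-0.026,0.093,0],"rotation": [0,0,-5],"jaw": 0},
  {"offset": [-0.036,0.131,0],"rotation": [0,0,-7],"jaw": 0},
  {"offset": [-0.047,0.169,0],"rotation": [0,0,-9],"jaw": 0},
  {"offset": [-0.057,0.207,0],"rotation": [0,0,-11],"jaw": 0},
  {"offset": [-0.068,0.245,0],"rotation": [0,0,-13],"jaw": 0},
  {"offset": [-0.078,0.283,0],"rotation": [0,0,-15],"jaw": 0},
  {"offset": [-0.089,0.321,0],"rotation": [0,0,-17],"jaw": 0},
  {"offset": [-0.099,0.359,0],"rotation": [0,0,-19],"jaw": 0},
])

```text
t: 36.83
tcp_pos: [0.4899, -0.3041, 0.2215]
orientation: [-3.035, -0.803, -0.0]
contact_force: [1.2, 0.4, 0.2]
width: 1.003
```

```bash
python3 - <<'E'
from h import *
st()
plan([0.4777,-0.4787,0.19],39.4)
E
```

```text
{'t': 36.833, 'tcp_pos': [0.49, -0.304, 0.221], 'orientation': [-3.035, -0.803, -0.0], 'contact_force': [1.241, 0.369, 0.21], 'width': 1.003, 'qpos': [-0.556, 0.275, -0.122, 1.176, 0.002, 0.497]}
cur yaw 29.64 -> 39.4
offset [-0.097, 0.1457, 0.0311] rot [-0.11, -0.05, -9.76] n 4.3 1.4
```

Call:
step_arm([
  {"offset": [-0.025,0.035,0.01],"rotation": [0,0,-2.5],"jaw": 0},
  {"offset": [-0.05,0.07,0.02],"rotation": [0,0,-5],"jaw": 0},
  {"offset": [-0.075,0.11,0.03],"rotation": [0,0,-7.5],"jaw": 0},
  {"offset": [-0.092,0.138,0.03],"rotation": [0,0,-9.7],"jaw": 0},
  {"offset": [-0.097,0.145,0.03],"rotation": [0,0,-9.7],"jaw": 0},
  {"offset": [-0.097,0.145,0.03],"rotation": [0,0,-9.7],"jaw": 0},
  {"offset": [-0.097,0.145,0.03],"rotation": [0,0,-9.7],"jaw": 0},
  {"offset": [-0.097,0.145,0.03],"rotation": [0,0,-9.7],"jaw": 0},
  {"offset": [-0.097,0.145,0.03],"rotation": [0,0,-9.7],"jaw": 0},
  {"offset": [-0.097,0.145,0.03],"rotation": [0,0,-9.7],"jaw": 0},
])

```text
t: 37.67
tcp_pos: [0.4792, -0.4753, 0.1932]
orientation: [2.958, 1.058, 0.003]
contact_force: [-0.2, 0.2, -0.1]
width: 1.0
```

```bash
python3 - <<'E'
from h import *
st()
T=np.array(camera_model("wrist")["T"]);im,d=grab_frame("wrist");cv2.imwrite("pics/w16.png",im)
P,u,v=pts("wrist",d,T=T)
m=(P[:,2]>0.019)&(P[:,2]<0.032)&(np.hypot(P[:,0]-.4777,P[:,1]+.4787)<.05)
print(m.sum(),cv2.minAreaRect(P[m][:,:2].astype(np.float32)),np.median(P[m],0),u[m].mean(),v[m].mean())
plan([0.4777,-0.4787,0.011],39.4)
E
```

```text
{'t': 37.667, 'tcp_pos': [0.479, -0.475, 0.193], 'orientation': [2.958, 1.058, 0.003], 'contact_force': [-0.161, 0.203, -0.051], 'width': 1.0, 'qpos': [-0.782, 0.471, 0.095, 1.194, 0.002, 0.102]}
2720 ((0.4774426519870758, -0.4794978201389313), (0.030051594600081444, 0.06303288787603378), 40.140167236328125) [ 0.47655607 -0.47801564  0.02375588] 312.08676470588233 213.8205882352941
cur yaw 39.35 -> 39.4
offset [-0.0036, 0.0013, 0.1824] rot [0.06, -0.12, -0.05] n 4.4 0.0
```

View pics/w16.png

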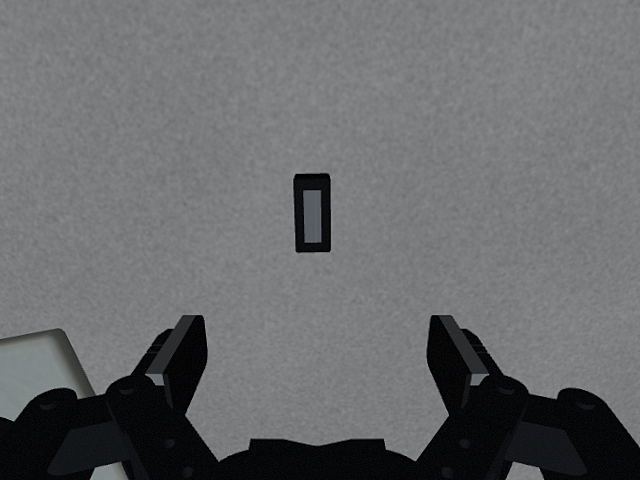

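Call:
step_arm([
  {"offset": [-0.0038,0.0014,0.015],"rotation": [0,0,-0.4],"jaw": 0},
  {"offset": [-0.0038,0.0014,0.045],"rotation": [0,0,-0.4],"jaw": 0},
  {"offset": [-0.0038,0.0014,0.075],"rotation": [0,0,-0.4],"jaw": 0},
  {"offset": [-0.0038,0.0014,0.105],"rotation": [0,0,-0.4],"jaw": 0},
  {"offset": [-0.0038,0.0014,0.13],"rotation": [0,0,-0.4],"jaw": 0},
  {"offset": [-0.0038,0.0014,0.15],"rotation": [0,0,-0.4],"jaw": 0},
  {"offset": [-0.0038,0.0014,0.168],"rotation": [0,0,-0.4],"jaw": 0},
  {"offset": [-0.0038,0.0014,0.18],"rotation": [0,0,-0.4],"jaw": 0},
  {"offset": [-0.0038,0.0014,0.184],"rotation": [0,0,-0.4],"jaw": 0},
  {"offset": [-0.0038,0.0014,0.184],"rotation": [0,0,-0.4],"jaw": 0},
])

```text
t: 38.55
tcp_pos: [0.4768, -0.4792, 0.0082]
orientation: [-2.954, -1.066, -0.002]
contact_force: [0.7, -0.1, 0.2]
width: 1.001
```

Call:
step_arm([
  {"offset": [0,0,0],"rotation": [0,0,0],"jaw": 0.15},
  {"offset": [0,0,0],"rotation": [0,0,0],"jaw": 0.3},
  {"offset": [0,0,0],"rotation": [0,0,0],"jaw": 0.45},
  {"offset": [0,0,0],"rotation": [0,0,0],"jaw": 0.6},
  {"offset": [0,0,0],"rotation": [0,0,0],"jaw": 0.7},
  {"offset": [0,0,0],"rotation": [0,0,0],"jaw": 0.8},
  {"offset": [0,0,0],"rotation": [0,0,0],"jaw": 0.8},
  {"offset": [0,0,0],"rotation": [0,0,0],"jaw": 0.8},
  {"offset": [0,0,0],"rotation": [0,0,0],"jaw": 0.8},
  {"offset": [0,0,0],"rotation": [0,0,0],"jaw": 0.8},
], force=40)

```text
t: 39.38
tcp_pos: [0.4776, -0.4807, 0.0099]
orientation: [2.954, 1.065, 0.004]
contact_force: [-0.4, 1.3, 5.4]
width: 0.343
```

Call:
step_arm([
  {"offset": [0,0,-0.01],"rotation": [0,0,0],"jaw": 0.8},
  {"offset": [0,0,-0.03],"rotation": [0,0,0],"jaw": 0.8},
  {"offset": [0,0,-0.06],"rotation": [0,0,0],"jaw": 0.8},
  {"offset": [0,0,-0.09],"rotation": [0,0,0],"jaw": 0.8},
  {"offset": [0,0,-0.12],"rotation": [0,0,0],"jaw": 0.8},
  {"offset": [0,0,-0.145],"rotation": [0,0,0],"jaw": 0.8},
  {"offset": [0,0,-0.16],"rotation": [0,0,0],"jaw": 0.8},
  {"offset": [0,0,-0.165],"rotation": [0,0,0],"jaw": 0.8},
  {"offset": [0,0,-0.165],"rotation": [0,0,0],"jaw": 0.8},
  {"offset": [0,0,-0.165],"rotation": [0,0,0],"jaw": 0.8},
])

```text
t: 40.22
tcp_pos: [0.4763, -0.4798, 0.173]
orientation: [-2.955, -1.065, -0.002]
contact_force: [-0.1, 1.2, -1.2]
width: 0.341
```

```bash
python3 - <<'E'
from held import *
st()
im,L,u,v=held();cv2.imwrite("pics/w17.png",im)
m=(np.abs(L[:,0])<.013)&(np.abs(L[:,1])<.05)&(L[:,2]>-.05)&(L[:,2]<0.02)
zt=np.percentile(L[m][:,2],30);k=m&(np.abs(L[:,2]-zt)<.005)
print(zt,L[k].min(0),L[k].max(0))
E
```

```text
{'t': 40.217, 'tcp_pos': [0.476, -0.48, 0.173], 'orientation': [-2.955, -1.065, -0.002], 'contact_force': [-0.08, 1.193, -1.203], 'width': 0.341, 'qpos': [-0.79, 0.483, 0.068, 1.155, 0.002, 0.089]}
-0.014151562978654393 [-0.01299731 -0.03326298 -0.01604262] [ 0.01299865  0.03195359 -0.00915316]
```

View pics/w17.png

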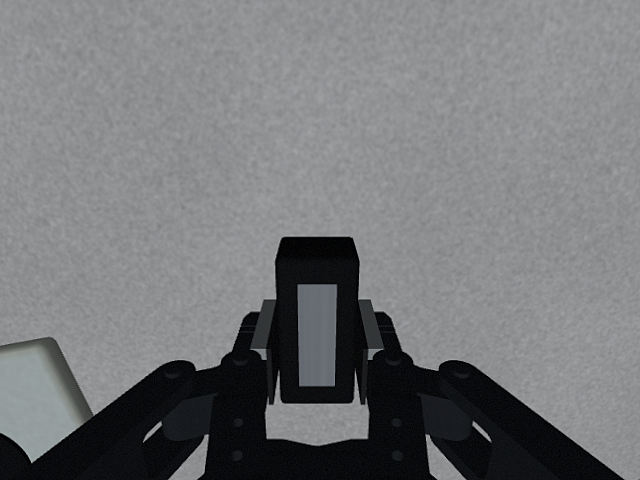

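```bash
cat > rest.py <<'E'
from h import *
a=np.radians(10.5);th=.26
d=np.array([np.cos(a),np.sin(a),0]);e=np.array([np.sin(a),-np.cos(a),0]);zz=np.array([0,0,1.])
n=np.cos(th)*zz+np.sin(th)*d
X=np.cos(th)*d-np.sin(th)*zz; Z=-n; Y=np.cross(Z,X)
Rt=R.from_matrix(np.c_[X,Y,Z])
org=np.array([.5235,.0684,.010])+.074*e+np.array([0,0,.036+.0185])
def tcp(h,bx=0,by=0): return org-X*bx+n*(.013+h)+Z*.0035+e*by
E
python3 - <<'E'
from rest import *
print(Rt.as_matrix().round(3),org.round(4))
print(tcp(.08),tcp(.001)); plan(tcp(.08),Rt=Rt)
plan([0.5,-0.25,0.2],20)
E
```

```text
[[ 0.95   0.182 -0.253]
 [ 0.176 -0.983 -0.047]
 [-0.257  0.    -0.966]] [ 0.537  -0.0044  0.0645]
[ 5.59608855e-01 -1.67858912e-04  1.50991903e-01] [ 0.53963957 -0.00386895  0.07464709]
offset [0.3702, -0.3156, 0.0224] rot [3.67, -14.64, 29.01] n 11.7 4.6
cur yaw 39.65 -> 20.0
offset [0.165, -0.1614, -0.0273] rot [-0.11, -0.08, 19.65] n 5.6 2.7
```

Call:
step_arm([
  {"offset": [0.012,-0.01,0],"rotation": [0.1,-0.4,0.9],"jaw": 0.8},
  {"offset": [0.037,-0.032,0],"rotation": [0.4,-1.5,2.9],"jaw": 0.8},
  {"offset": [0.064,-0.055,0],"rotation": [0.6,-2.5,5],"jaw": 0.8},
  {"offset": [0.092,-0.079,0],"rotation": [0.9,-3.6,7.2],"jaw": 0.8},
  {"offset": [0.12,-0.103,0],"rotation": [1.2,-4.7,9.4],"jaw": 0.8},
  {"offset": [0.148,-0.126,0],"rotation": [1.5,-5.9,11.6],"jaw": 0.8},
  {"offset": [0.176,-0.15,0],"rotation": [1.7,-7,13.8],"jaw": 0.8},
  {"offset": [0.203,-0.173,0],"rotation": [2,-8,15.9],"jaw": 0.8},
  {"offset": [0.228,-0.194,0],"rotation": [2.3,-9,17.9],"jaw": 0.8},
  {"offset": [0.25,-0.213,0],"rotation": [2.5,-9.9,19.6],"jaw": 0.8},
])

```text
t: 41.1
tcp_pos: [0.5324, -0.1542, 0.1724]
orientation: [3.066, 0.54, -0.278]
contact_force: [0.7, -1.3, -1.6]
width: 0.34
```

```bash
python3 - <<'E'
from rest import *
st(); plan(tcp(.08),Rt=Rt)
E
```

```text
{'t': 41.1, 'tcp_pos': [0.532, -0.154, 0.172], 'orientation': [3.066, 0.54, -0.278], 'contact_force': [0.729, -1.263, -1.595], 'width': 0.34, 'qpos': [-0.231, 0.394, -0.085, 1.249, -0.085, 0.998]}
offset [0.0809, -0.1352, 0.0093] rot [1.21, -4.62, 9.35] n 3.8 1.5
```

Call:
step_arm([
  {"offset": [0.016,-0.027,0.002],"rotation": [0.2,-0.9,1.9],"jaw": 0.8},
  {"offset": [0.032,-0.054,0.004],"rotation": [0.5,-1.8,3.8],"jaw": 0.8},
  {"offset": [0.048,-0.081,0.006],"rotation": [0.7,-2.8,5.7],"jaw": 0.8},
  {"offset": [0.064,-0.108,0.008],"rotation": [1,-3.7,7.5],"jaw": 0.8},
  {"offset": [0.076,-0.128,0.009],"rotation": [1.2,-4.4,8.9],"jaw": 0.8},
  {"offset": [0.081,-0.135,0.009],"rotation": [1.2,-4.6,9.3],"jaw": 0.8},
  {"offset": [0.081,-0.135,0.009],"rotation": [1.2,-4.6,9.3],"jaw": 0.8},
  {"offset": [0.081,-0.135,0.009],"rotation": [1.2,-4.6,9.3],"jaw": 0.8},
  {"offset": [0.081,-0.135,0.009],"rotation": [1.2,-4.6,9.3],"jaw": 0.8},
  {"offset": [0.081,-0.135,0.009],"rotation": [1.2,-4.6,9.3],"jaw": 0.8},
])

```text
t: 41.93
tcp_pos: [0.5603, -0.0042, 0.1531]
orientation: [3.078, 0.283, -0.397]
contact_force: [-0.0, 0.3, -2.1]
width: 0.337
```

```bash
python3 - <<'E'
from rest import *
st(); plan(tcp(.08),Rt=Rt);plan(tcp(.015),Rt=Rt)
im,_=grab_frame("wrist");cv2.imwrite("pics/w18.png",im)
im,_=grab_frame("side");cv2.imwrite("pics/s18.png",im[150:350,200:500].repeat(2,0).repeat(2,1))
E
```

```text
{'t': 41.933, 'tcp_pos': [0.56, -0.004, 0.153], 'orientation': [3.078, 0.283, -0.397], 'contact_force': [-0.029, 0.275, -2.054], 'width': 0.337, 'qpos': [0.018, 0.502, 0.016, 1.337, -0.043, 1.411]}
offset [0.0006, -0.0041, 0.002] rot [0.08, -0.21, -0.0] n 0.1 0.0
offset [0.0004, -0.0042, 0.067] rot [0.08, -0.21, -0.0] n 1.6 0.0
```

View pics/w18.png

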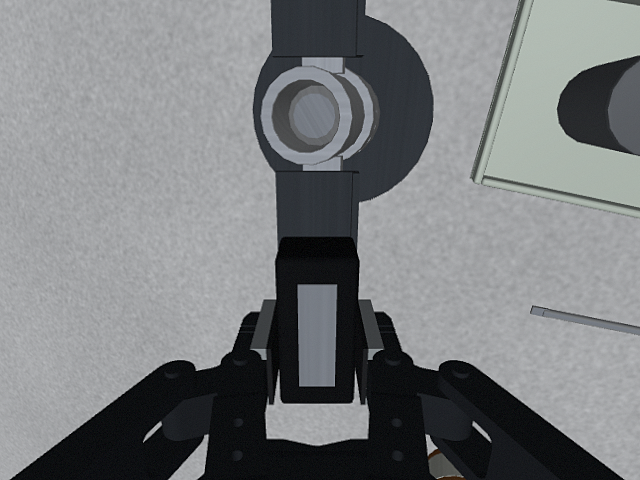

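View pics/s18.png

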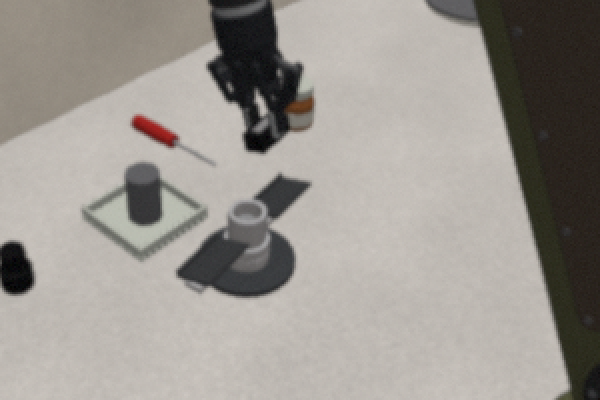

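Call:
step_arm([
  {"offset": [0.0004,-0.003,0.008],"rotation": [0,-0.2,0],"jaw": 0.8},
  {"offset": [0.0004,-0.004,0.018],"rotation": [0,-0.2,0],"jaw": 0.8},
  {"offset": [0.0004,-0.004,0.03],"rotation": [0,-0.2,0],"jaw": 0.8},
  {"offset": [0.0004,-0.004,0.042],"rotation": [0,-0.2,0],"jaw": 0.8},
  {"offset": [0.0004,-0.004,0.052],"rotation": [0,-0.2,0],"jaw": 0.8},
  {"offset": [0.0004,-0.004,0.06],"rotation": [0,-0.2,0],"jaw": 0.8},
  {"offset": [0.0004,-0.004,0.066],"rotation": [0,-0.2,0],"jaw": 0.8},
  {"offset": [0.0004,-0.004,0.066],"rotation": [0,-0.2,0],"jaw": 0.8},
  {"offset": [0.0004,-0.004,0.066],"rotation": [0,-0.2,0],"jaw": 0.8},
  {"offset": [0.0004,-0.004,0.066],"rotation": [0,-0.2,0],"jaw": 0.8},
])

```text
t: 42.87
tcp_pos: [0.5443, -0.0019, 0.0895]
orientation: [3.078, 0.285, -0.4]
contact_force: [-0.5, -0.1, -0.2]
width: 0.343
```

```bash
python3 - <<'E'
from rest import *
st(); plan(tcp(.001),Rt=Rt)
im,d=grab_frame("wrist");cv2.imwrite("pics/w19.png",im)
E
```

```text
{'t': 42.867, 'tcp_pos': [0.544, -0.002, 0.089], 'orientation': [3.078, 0.285, -0.4], 'contact_force': [-0.538, -0.091, -0.238], 'width': 0.343, 'qpos': [0.022, 0.522, -0.106, 1.198, -0.043, 1.414]}
offset [-0.001, 0.001, 0.0156] rot [0.09, -0.06, 0.08] n 0.4 0.0
```

View pics/w19.png

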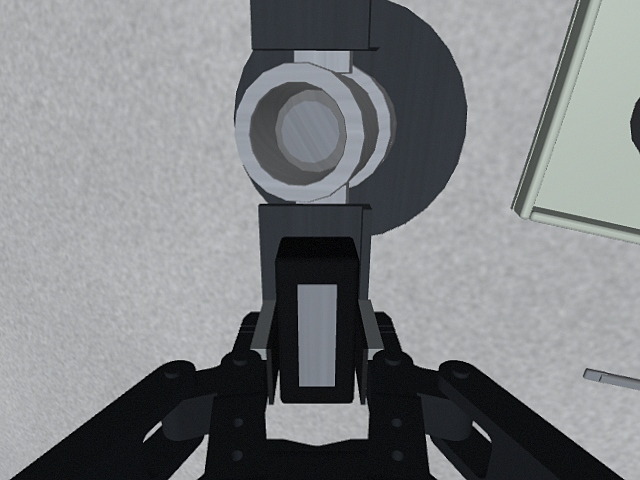

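Call:
step_arm([
  {"offset": [-0.0007,0.0005,0.003],"rotation": [0,0,0],"jaw": 0.8},
  {"offset": [-0.0007,0.0005,0.006],"rotation": [0,0,0],"jaw": 0.8},
  {"offset": [-0.0007,0.0005,0.009],"rotation": [0,0,0],"jaw": 0.8},
  {"offset": [-0.0007,0.0005,0.011],"rotation": [0,0,0],"jaw": 0.8},
  {"offset": [-0.0007,0.0005,0.013],"rotation": [0,0,0],"jaw": 0.8},
  {"offset": [-0.0007,0.0005,0.0145],"rotation": [0,0,0],"jaw": 0.8},
  {"offset": [-0.0007,0.0005,0.0145],"rotation": [0,0,0],"jaw": 0.8},
  {"offset": [-0.0007,0.0005,0.0145],"rotation": [0,0,0],"jaw": 0.8},
  {"offset": [-0.0007,0.0005,0.0145],"rotation": [0,0,0],"jaw": 0.8},
  {"offset": [-0.0007,0.0005,0.0145],"rotation": [0,0,0],"jaw": 0.8},
])

```text
t: 43.75
tcp_pos: [0.5398, -0.0032, 0.0753]
orientation: [3.077, 0.285, -0.401]
contact_force: [-0.3, 0.0, -0.6]
width: 0.34
```

```bash
python3 - <<'E'
from rest import *
st(); plan(tcp(.0),Rt=Rt)
E
```

```text
{'t': 43.75, 'tcp_pos': [0.54, -0.003, 0.075], 'orientation': [3.077, 0.285, -0.401], 'contact_force': [-0.336, 0.029, -0.554], 'width': 0.34, 'qpos': [0.02, 0.527, -0.134, 1.166, -0.043, 1.412]}
offset [-0.0, 0.0006, 0.0017] rot [0.09, -0.03, 0.08] n 0.0 0.0
```

Lower 1.3 mm more, then release and retract.

Call:
step_arm([
  {"offset": [0,0.0003,0.0007],"rotation": [0,0,0],"jaw": 0.8},
  {"offset": [0,0.0003,0.0013],"rotation": [0,0,0],"jaw": 0.8},
  {"offset": [0,0.0003,0.0013],"rotation": [0,0,0],"jaw": 0.8},
  {"offset": [0,0.0003,0.0013],"rotation": [0,0,0],"jaw": 0.8},
  {"offset": [0,0.0003,0.0013],"rotation": [0,0,0],"jaw": 0.62},
  {"offset": [0,0.0003,0.0013],"rotation": [0,0,0],"jaw": 0.58},
  {"offset": [0,0.0003,0.0013],"rotation": [0,0,0],"jaw": 0.52},
  {"offset": [0,0.0003,0.0013],"rotation": [0,0,0],"jaw": 0.45},
  {"offset": [0,0.0003,0.0013],"rotation": [0,0,0],"jaw": 0.38},
  {"offset": [0,0.0003,0.0013],"rotation": [0,0,0],"jaw": 0.3},
])

```text
t: 44.58
tcp_pos: [0.5394, -0.0036, 0.074]
orientation: [3.077, 0.285, -0.402]
contact_force: [0.3, -1.0, -0.1]
width: 0.698
```

Call:
step_arm([
  {"offset": [0,0,0],"rotation": [0,0,0],"jaw": 0.25},
  {"offset": [0,0,-0.003],"rotation": [0,0,0],"jaw": 0.2},
  {"offset": [0,0,-0.01],"rotation": [0,0,0],"jaw": 0.2},
  {"offset": [0,0,-0.025],"rotation": [0,0,0],"jaw": 0.2},
  {"offset": [0,0,-0.045],"rotation": [0,0,0],"jaw": 0.2},
  {"offset": [0,0,-0.07],"rotation": [0,0,0],"jaw": 0.2},
  {"offset": [0,0,-0.1],"rotation": [0,0,0],"jaw": 0.2},
  {"offset": [0,0,-0.12],"rotation": [0,0,0],"jaw": 0.2},
  {"offset": [0,0,-0.13],"rotation": [0,0,0],"jaw": 0.2},
  {"offset": [0,0,-0.13],"rotation": [0,0,0],"jaw": 0.2},
])

```text
t: 45.42
tcp_pos: [0.574, 0.0028, 0.2021]
orientation: [3.078, 0.285, -0.394]
contact_force: [0.9, 0.5, -0.2]
width: 0.805
```

```bash
cat > chk.py <<'E'
from rest import *
import sys
st()
T=np.array(camera_model("wrist")["T"]);im,D=grab_frame("wrist");cv2.imwrite(sys.argv[1],im)
P,u,v=pts("wrist",D,T=T)
F=np.c_[-X,e,n]; q=(P-org)@F
m=(np.abs(q[:,0])<.03)&(np.abs(q[:,1])<.05)&(q[:,2]>.018)&(q[:,2]<.04)
c=np.median(q[m],0);print("block top in rest frame",m.sum(),c.round(4),cv2.minAreaRect(q[m][:,:2].astype(np.float32)))
A=np.c_[q[m][:,:2],np.ones(m.sum())];print("plane",np.linalg.lstsq(A,q[m][:,2],rcond=None)[0].round(3))
m=(P[:,2]>.083)&(P[:,2]<.097)&(np.hypot(P[:,0]-.5235,P[:,1]-.0684)<.03);print("hub",circ(P[m]) if m.sum() else 0)
E
python3 chk.py pics/w20.png
```

```text
{'t': 45.417, 'tcp_pos': [0.574, 0.003, 0.202], 'orientation': [3.078, 0.285, -0.394], 'contact_force': [0.919, 0.455, -0.193], 'width': 0.805, 'qpos': [0.029, 0.503, 0.131, 1.451, -0.041, 1.42]}
block top in rest frame 3754 [-0.0003 -0.0035  0.0236] ((-0.00042887497693300247, -0.009562518447637558), (0.0807463526725769, 0.030075030401349068), 89.96742248535156)
plane [-0.002  0.003  0.024]
hub (0.5234, 0.0678, 0.0252)
```

View pics/w20.png

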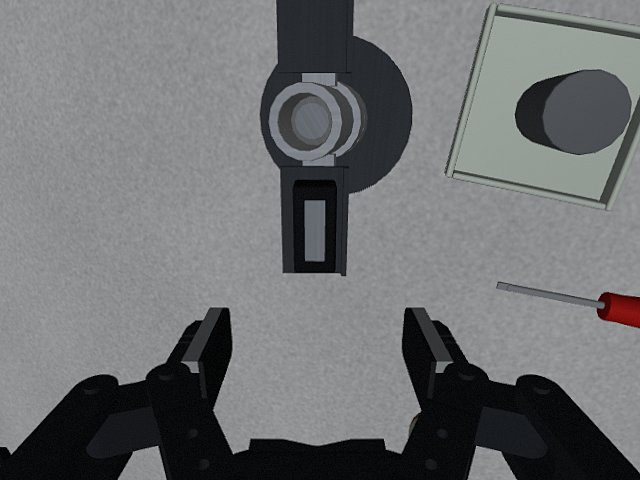

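Call:
step_arm([
  {"offset": [0,0.02,-0.01],"rotation": [0,1.5,0],"jaw": 0.2},
  {"offset": [0,0.05,-0.02],"rotation": [0,3,0],"jaw": 0.2},
  {"offset": [0,0.085,-0.03],"rotation": [0,4.5,0],"jaw": 0.2},
  {"offset": [0,0.12,-0.04],"rotation": [0,6,0],"jaw": 0.2},
  {"offset": [0,0.155,-0.05],"rotation": [0,7.5,0],"jaw": 0.2},
  {"offset": [0,0.19,-0.05],"rotation": [0,9,0],"jaw": 0.2},
  {"offset": [0,0.225,-0.05],"rotation": [0,10.5,0],"jaw": 0.2},
  {"offset": [0,0.26,-0.05],"rotation": [0,12,0],"jaw": 0.2},
  {"offset": [0,0.295,-0.05],"rotation": [0,13,0],"jaw": 0.2},
  {"offset": [0,0.33,-0.05],"rotation": [0,14,0],"jaw": 0.2},
])

```text
t: 46.3
tcp_pos: [0.6443, -0.3207, 0.2462]
orientation: [3.127, 0.29, -0.027]
contact_force: [0.4, 0.8, 0.6]
width: 0.803
```

Call:
step_arm([
  {"offset": [-0.02,0.03,0],"rotation": [0,0,0],"jaw": 0.2},
  {"offset": [-0.04,0.06,0],"rotation": [0,0,0],"jaw": 0.2},
  {"offset": [-0.06,0.09,0],"rotation": [0,0,0],"jaw": 0.2},
  {"offset": [-0.08,0.12,0],"rotation": [0,0,0],"jaw": 0.2},
  {"offset": [-0.1,0.15,0],"rotation": [0,0,0],"jaw": 0.2},
  {"offset": [-0.12,0.18,0],"rotation": [0,0,0],"jaw": 0.2},
  {"offset": [-0.14,0.21,0],"rotation": [0,0,0],"jaw": 0.2},
  {"offset": [-0.16,0.24,0],"rotation": [0,0,0],"jaw": 0.2},
  {"offset": [-0.16,0.24,0],"rotation": [0,0,0],"jaw": 0.2},
  {"offset": [-0.16,0.24,0],"rotation": [0,0,0],"jaw": 0.2},
])

```text
t: 47.13
tcp_pos: [0.53, -0.5861, 0.2476]
orientation: [-3.128, -0.284, 0.028]
contact_force: [-0.4, -0.3, 0.3]
width: 0.799
```

```bash
python3 - <<'E'
from rest import *
st()
im,D=grab_frame("top");cv2.imwrite("pics/t21.png",im)
for t in("specimen1_mid","sleeve1_mid","cap_mid","hub_mid","rest1"):
  print(t,[(round(x["p"],2),w("top",x["centre"]).round(3).tolist()) for x in pinpoint(t,"top")])
P,u,v=pts("top",D)
F=np.c_[-X,e,n]; q=(P-org)@F
m=(np.abs(q[:,0])<.03)&(q[:,1]>-.04)&(q[:,1]<.05)&(q[:,2]>.017)&(q[:,2]<.04)
print("top-view block",m.sum(),cv2.minAreaRect(q[m][:,:2].astype(np.float32)),q[m].mean(0))
im,D=grab_frame("side");cv2.imwrite("pics/s21.png",im)
for t in("specimen1_mid","sleeve1_mid","cap_mid","hub_mid"):
  print(t,[(round(x["p"],2),w("side",x["centre"]).round(3).tolist()) for x in pinpoint(t,"side")])
print((P[0]-P[0]),((np.array([.5235,.0684,0]))))
E
```

```text
{'t': 47.133, 'tcp_pos': [0.53, -0.586, 0.248], 'orientation': [-3.128, -0.284, 0.028], 'contact_force': [-0.448, -0.329, 0.324], 'width': 0.799, 'qpos': [-0.83, 0.736, 0.659, 1.505, -0.014, 0.56]}
specimen1_mid [(0.94, [0.542, -0.004, 0.08])]
sleeve1_mid [(0.58, [0.524, 0.064, 0.022])]
cap_mid [(0.62, [0.689, 0.107, 0.042])]
hub_mid [(0.77, [0.525, 0.072, 0.065]), (0.37, [0.692, -0.218, 0.004])]
rest1 [(0.73, [0.51, 0.143, 0.058]), (0.65, [0.537, -0.002, 0.067]), (0.4, [0.687, 0.106, 0.042])]
top-view block 447 ((0.00016896985471248627, 0.00011996552348136902), (0.03153439238667488, 0.06412547081708908), 1.1840084791183472) [1.76854159e-03 7.39171351e-05 2.60783965e-02]
specimen1_mid [(0.74, [0.539, -0.0, 0.078]), (0.61, [0.68, 0.107, 0.009])]
sleeve1_mid [(0.45, [0.525, 0.064, 0.02])]
cap_mid [(0.63, [0.683, 0.109, 0.043])]
hub_mid [(0.85, [0.527, 0.069, 0.071])]
[0. 0. 0.] [0.5235 0.0684 0.    ]
```

View pics/t21.png

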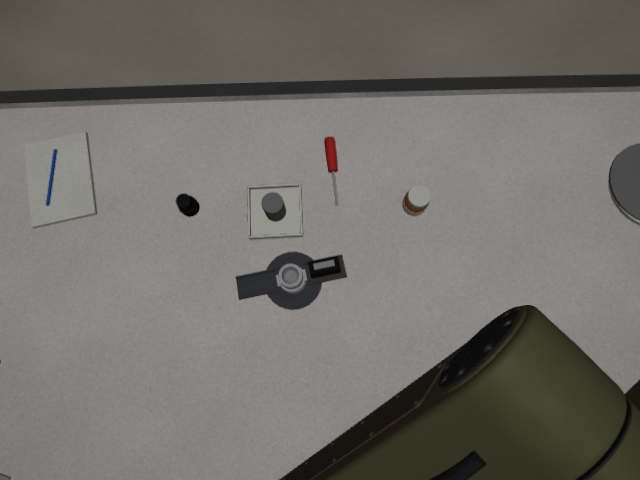

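View pics/s21.png

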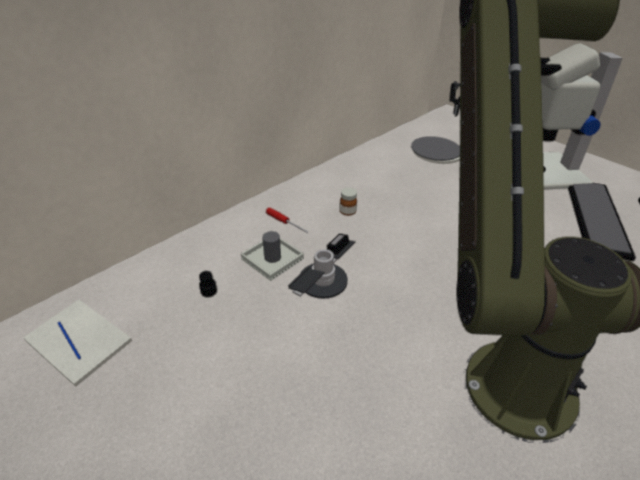

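```bash
python3 - <<'E'
from h import *
r.job_done(); st()
E
```

```text
the job is handed in; nothing more can be done
the job is handed in; nothing more can be done
```

I did the whole task and handed it in at about t = 47 s. My last checks found nothing wrong, though the hand-in gives no verdict. This run had two sleeves and one specimen; I searched the top, side and wrist pictures and found no more.

What I did:
- **Cap:** lifted off the shaft and set upright in the tray.
- **Sleeves:** both slid down the shaft, one on the other.
- **Carrier:** lowered onto the sleeves until contact showed in the wrist force.
- **Specimen:** laid on the carrier's -y side rest with the tool tilted 15° to match the slope, inlay up.

What the last checks showed:
- **Cap:** within about 5 mm of the tray's middle.
- **Sleeves:** the second sleeve's top face measured about 44 mm up (46 mm expected), on the shaft's axis to within 1 mm. I measured this before the carrier covered it.
- **Carrier:** the hub axis was within 1 mm of the shaft. Its top looked flat in the pictures, at about 87 mm against the 90 mm expected, which is within camera error.
- **Specimen:** within 2 mm of the rest's centre both ways, and its top face matched the rest's slope to within 0.005 rad.
- **Bystanders:** the jar, eyepiece and screwdriver looked unmoved in the last top picture.
- **Arm:** clear of everything.

Two readings were off. The first wrist-camera fit of the block along the rest was about 10 mm out because it caught part of the hub; the top-view fit gave 0 mm. The network also reported low-confidence false finds in the last pictures, such as a specimen at the tray, which the pictures did not support.

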